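# Turn the glue scraper round in its blade guard

## Task

Somebody parked the glue scraper the wrong way round: its handle is inside the yellow blade guard and the bare blade sticks out. Draw it out, lay it down on the black rubber mat (do not drop it) and let go so that you can change your grip, then slide it back into the guard blade first until the blade is fully home, with the handle sticking out, and let go. Leave the jug, the roller, the jar and the wrench where they are.

Things in the scene. Friction and masses are not known exactly. Their poses are not given: they have to be found in the camera images.
- scraper: Hand scraper, 230 mm long, 180 g. Origin: underside plane, mid-length; +x points to the blade edge, z up. Red handle 28 wide x 24 high, x = -115 (butt) to -12 mm; brass collar 24 wide to x = 0; steel shank 16 wide x 12 high to x = 60; steel blade 46 wide x 5 thick to x = 115. Shank and blade are centred 12 mm above the underside: only the handle rests on the bench. Mass centre near x = -23 mm.
- scraper_edge (a point): Middle of the scraper's blade edge, its front end: 115 mm ahead of the scraper's origin, 12 mm above its underside.
- scraper_butt (a point): End of the scraper's handle: 115 mm behind the scraper's origin, 12 mm above its underside.
- guard: Yellow sheet-metal tunnel fixed on the bench (no floor of its own): inside 60 wide x 36 high x 120 mm deep, outside 68 x 40 (108 over its 3 mm high flanges), a 14 mm slot along its roof. Origin: middle of the open mouth, on the bench; +x points inwards to a closed back wall at x = 120; the mouth faces roughly to the robot's right. At the start the scraper's butt is within 12 mm of that wall.
- mat: Black rubber mat fixed flat on the bench, 280 (its x) x 200 (its y) x 3 mm thick. Origin at the centre of its underside.
- jug: Clear plastic jug with a handle, 100 mm across, 125 mm tall; a bystander. Origin under its centre.
- roller: Grey spare feed roller standing on end, 76 mm across, 64 mm tall; a bystander. Origin under its centre.
- jar: Amber jar with a black cap, 68 mm across, 95 mm tall; a bystander. Origin under its centre.
- wrench: Small steel wrench lying on the bench near the robot; a bystander.
Not all that is in view belongs to the job. What is shaped like the scraper but blue is not meant.

How it is judged (in metres and radians):
On the way:
1. the scraper lies on the rubber mat (its middle over the mat), let go and at rest (x of scraper in the frame of mat between -0.14 and 0.14 m and y of scraper in the frame of mat between -0.1 and 0.1 m and z of each of scraper_edge, scraper_butt in the frame of mat below 0.035 m and contact force between the fingers and scraper below 0.1 N and linear speed of scraper below 0.03 m/s), for 0.2 s.
At the end, for the whole second after the job is handed in: The scraper lies at rest, let go, blade first in the guard: blade edge within 15 mm of the back wall and inside the tunnel, tool within 0.2 rad of the guard's direction, handle end outside (over 80 mm before the mouth) and less than 35 mm above the bench (x of scraper_edge in the frame of guard above 0.105 m and y of scraper_edge in the frame of guard between -0.03 and 0.03 m and z of scraper_edge in the frame of guard below 0.034 m and x of scraper_butt in the frame of guard below -0.08 m and height (world z) of scraper_butt below 0.035 m and angle between the x axis of scraper and the x axis of guard, either way round below 0.2 rad and contact force between the fingers and scraper below 0.1 N and linear speed of scraper below 0.02 m/s); the robot touches nothing.
It fails at once if the clear jug is moved more than 30 mm (distance of jug from where it was at the start of the episode above 0.03 m).
It fails at once if the grey spare roller is moved more than 30 mm (distance of roller from where it was at the start of the episode above 0.03 m).
It fails at once if the amber jar is moved more than 30 mm (distance of jar from where it was at the start of the episode above 0.03 m).
It fails at once if the wrench is moved more than 30 mm (distance of wrench from where it was at the start of the episode above 0.03 m).
It fails at once if the scraper is dropped or thrown (faster than 0.7 m/s while not held) (linear speed of scraper above 0.7 m/s and contact force between the fingers and scraper below 0.1 N).
It also fails if it takes over 69 s, if anything falls off the work surface, if the arm or the gripper's body presses on something with over 40 N, if the wrist force passes 120 N, or if a joint passes its speed limit or range.

## Robot

A 6-joint arm with a two-finger parallel gripper is mounted at the origin on the work surface. World frame = base frame: x ahead of the robot, y to its left, z up, the work surface at z = 0. Lengths are in mm, angles in degrees, forces in N, time in s.
With the tool pointing down it reaches from about 350 to 850 mm from the base axis. Payload 8.1 kg.
Tool frame: the origin (TCP) lies midway between the tips of the shut fingers; the grasp point (between the pads) lies hold_point_z behind it (hold_point_z is the distance from the TCP to the grasp point, in mm); z points along the fingers, x is the direction in which the jaws open and shut, and the axes are right-handed (so a half turn about z gives the same grasp; the last joint's range is limited). The gripper opens to 85 mm and grips with 20 to 120 N. Pads are 22 mm wide; open, the fingers measure 114 mm over their backs; the gripper's body (76 mm by 85 mm) begins 54 mm behind the grasp point. The pads swing forward as they close: fully open they stand 13 mm farther back than shut.
Start: joints at [70.164, 7.471, 85.268, -0, 87.261, -4.893], TCP at [154.69, 579.721, 231.292] pointing down, gripper open.
Joint ranges: [-169.43, 169.43], [-51.17, 129.36], [1.28, 143.12], [-76.62, 256.62], [0, 156.53], [-152.29, 152.29]. Speed limits (degrees/s): [136.94, 136.94, 159.86, 180, 180, 180].

## Interface

Orientations are given as [roll, pitch, yaw] about the fixed x, y, z axes, in that order (R = Rz(yaw) Ry(pitch) Rx(roll)).
In Python, from bench import * gives the robot as it stands.
- The arm moves only by the shell command python3 -m pendant 'ROWS' [OPENING] [FORCE]. ROWS is JSON, a list that holds one entry, the list of rows, each a list of 4 numbers: the shift along the tool's x, y, z normalised to -1 to 1, where 1 is 0.02 m, then the turn about the tool's z normalised to -1 to 1, where 1 is 0.08 rad. A call has exactly 10 rows; each row shifts and turns the pose as measured when the row begins, along the tool's axes as they then stand; what a row does not reach is not made up. A row lasts 1/12 s, in which the tool goes at most 41.7 mm and 7.16 degrees, less where a joint would pass 70% of its speed; a pose out of reach is approached as far as the arm can. A call with a number of a shift or a turn outside -1 to 1 is refused whole. A call with a gripper value outside its range is refused whole. OPENING is the gripper's target within -1 to 1 (fully open at 1, half-way at 0, shut at -1), set as the call begins (- or left out, the last holds). The fingers move at their own pace and stop on an object; FORCE is the grip in N (left out, the last holds). Time passes only in rows, so rows that do not move let the fingers close, or fill a call up. It gives the time, the measured TCP pose, the force and the opening at its end, in the units of the state.
- sense(): the state, without advancing time (a new reading comes with each control period).
- snapshot(name): name is "scene" or "top"; returns the picture (480x640x3 uint8, red, green, blue); there is no depth.
- calibration(name): a dict with "mtx" (3x3 intrinsics, pixels), "world_to_cam" (4x4, takes a point from world to camera coordinates). Camera axes: x right, y down, z forward; pixel columns grow to the right and rows downward; lengths in mm; the calibration is good to about 2 mm. A picture is of the moment at which its call begins. calibration takes no time and is no camera call.
- hand_in(): hands the job in, once; it reports no verdict.
The state is a dict: "time": time; "joint_pos": joint angles; "qd": joint speeds; "joint_efforts": joint torques, N m; "tool_pos": TCP position; "tcp_rot": TCP orientation; "ft_force": force on the tool from outside, world axes, zero at the start; "wrist_torque": the same for the moment, N m; "finger_gap": finger opening in mm.
Only numpy, scipy, OpenCV 4.12 (cv2) and the standard library are available. Lean on these libraries where they do the work, as an engineer would, in place of code of your own. Each camera call takes 0.05 s, during which the arm holds its last target.

## Working session

There is one attempt and no reset: what is moved stays moved. The work goes in short steps, Python scripts to look and compute and a shell command to move; the robot and the scene stay as the last step left them, time stands still between calls to the robot, and variables do not carry over. Pictures are saved under pics/ and viewed, and the job is handed in when it is done.

```bash
ls; mkdir -p pics; python3 - <<'E'
from bench import *
import cv2
print(sense())
for n in("scene","top"):
    cv2.imwrite(f"pics/{n}0.png",snapshot(n)[:,:,::-1]); c=calibration(n); print(c)
E
```

```text
pics
{'time': 0.0, 'joint_pos': array([ 7.01620979e+01,  7.51651639e+00,  8.53298137e+01,  1.19088457e-03,
        8.72619224e+01, -4.89142958e+00]), 'qd': array([-0.05384983,  0.03319434, -0.11795648, -0.02814338,  0.02357192,
        0.10416318]), 'joint_efforts': array([ 2.05521996e-03, -5.69403327e+01, -5.00555921e+01, -5.46157150e-05,
        1.48147711e-02, -2.16307552e-05]), 'tool_pos': array([154.51480251, 579.18663544, 230.22463629]), 'tcp_rot': array([-1.79989584e+02,  1.07756752e-01,  7.50534792e+01]), 'ft_force': array([-0.08089028,  0.95509974,  0.12367765]), 'wrist_torque': array([-0.03669066,  0.03845723,  0.00396889]), 'finger_gap': 85.61106254377198}
{'mtx': array([[489.57054087,   0.        , 319.20247033],
       [  0.        , 489.57054087, 245.57198592],
       [  0.        ,   0.        ,   1.        ]]), 'world_to_cam': array([[-7.35231727e-01,  6.77718183e-01, -1.15053155e-02,
         3.76130291e+02],
       [ 3.78935949e-01,  3.96901585e-01, -8.35988444e-01,
        -2.06474101e+02],
       [-5.61998091e-01, -6.19005005e-01, -5.48626420e-01,
         1.43171108e+03],
       [ 0.00000000e+00,  0.00000000e+00,  0.00000000e+00,
         1.00000000e+00]])}
{'mtx': array([[585.5502096 ,   0.        , 316.60392792],
       [  0.        , 585.5502096 , 238.08122422],
       [  0.        ,   0.        ,   1.        ]]), 'world_to_cam': array([[-2.55129830e-03, -9.99995990e-01,  1.22919803e-03,
         6.94378104e+01],
       [-9.94135375e-01,  2.40344950e-03, -1.08116046e-01,
         5.66425260e+02],
       [ 1.08112658e-01, -1.49782553e-03, -9.94137521e-01,
         1.02462368e+03],
       [ 0.00000000e+00,  0.00000000e+00,  0.00000000e+00,
         1.00000000e+00]])}
```

View pics/scene0.png

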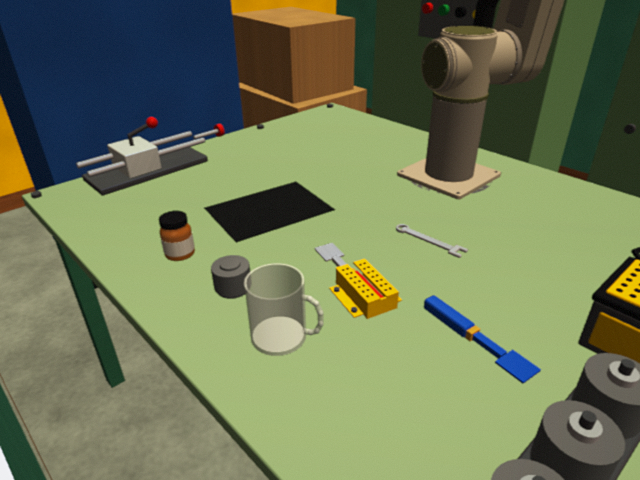

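View pics/top0.png

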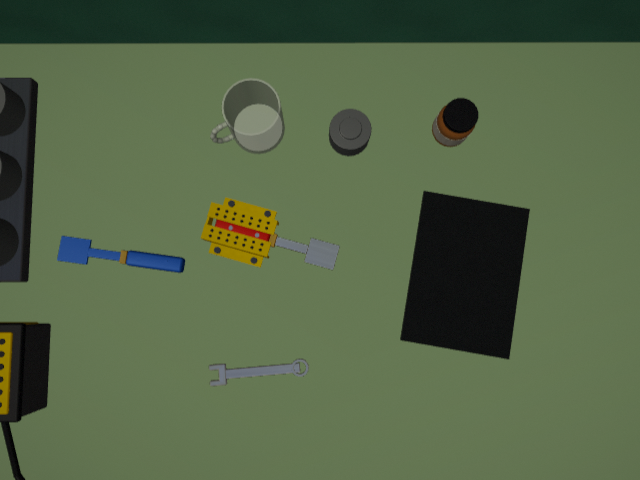

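```bash
cat > h.py <<'E'
from bench import *
import numpy as np, cv2
def ray(n,u,v,z):
    c=calibration(n); M=c["world_to_cam"]; R=M[:3,:3]; t=M[:3,3]
    d=R.T@np.linalg.inv(c["mtx"])@np.array([u,v,1.]); o=-R.T@t
    return o+d*(z-o[2])/d[2]
def proj(n,p):
    c=calibration(n); M=c["world_to_cam"]; q=c["mtx"]@(M[:3,:3]@np.array(p,float)+M[:3,3]); return q[:2]/q[2]
def crop(n,name,x0,y0,x1,y1,k):
    im=snapshot(n)[y0:y1,x0:x1,::-1]; im=cv2.resize(im,None,fx=k,fy=k,interpolation=cv2.INTER_CUBIC)
    im=cv2.convertScaleAbs(im,alpha=1.6); cv2.imwrite(f"pics/{name}.png",im)
def st():
    s=sense(); print({k:np.round(s[k],2).tolist() for k in("time","joint_pos","tool_pos","tcp_rot","ft_force","finger_gap")})
E
python3 - <<'E'
from h import *
import bench
print([x for x in dir(bench) if x[0]!='_'], getattr(bench,'hold_point_z',None))
crop("top","t1",190,180,350,290,5)
crop("scene","s1",300,230,420,320,6)
for n,p in dict(jug=(258,128),roller=(350,135),jar=(449,134)).items(): print(n,ray("top",*p,0))
for p in [(425,192),(529,208),(509,358),(401,340)]: print('mat',ray("top",*p,3))
print('wr',ray("top",210,374,0),ray("top",308,368,0))
E
```

```text
['PlanningError', 'calibration', 'hand_in', 'hold_point_z', 'sense', 'snapshot'] 18.700000000000003
jug [779.85307419 178.4083318    0.        ]
roller [765.87900882   4.32371538   0.        ]
jar [ 767.40822579 -183.01493676    0.        ]
mat [ 655.61693475 -134.51480738    3.        ]
mat [ 624.95971306 -327.41930112    3.        ]
mat [ 350.41054751 -279.72277513    3.        ]
mat [383.08964354 -84.77439206   3.        ]
wr [323.09406106 261.44327022   0.        ] [333.27752898  84.17100653   0.        ]
```

View pics/t1.png

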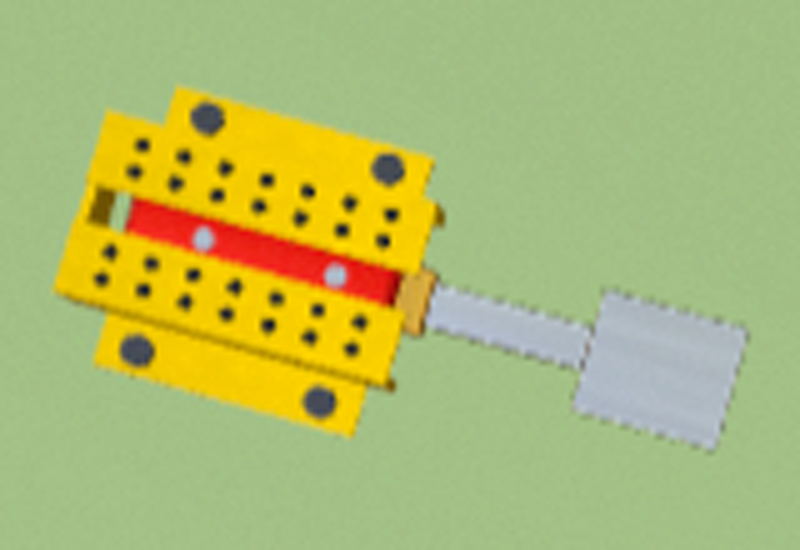

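View pics/s1.png

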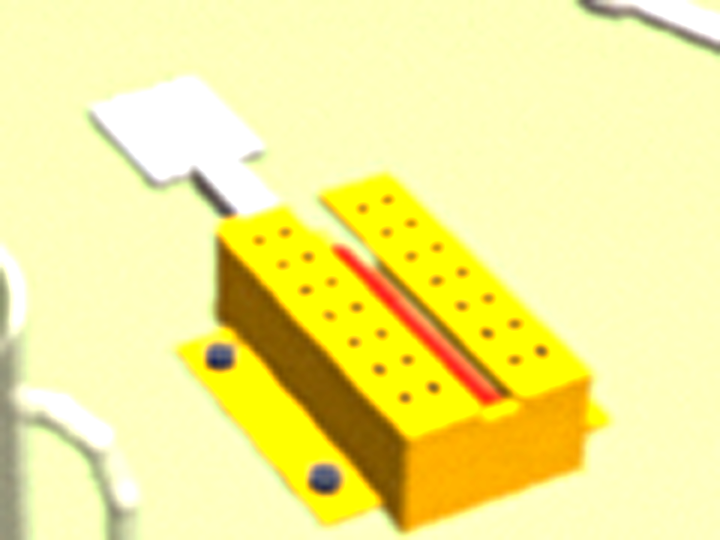

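```bash
python3 - <<'E'
from h import *
f=lambda p,z: ray("top",190+(p[0]+.5)/5-.5,180+(p[1]+.5)/5-.5,z)
g=[f(p,40) for p in [(106,110),(55,293),(390,388),(438,205)]]
print(np.round(g,1)); mouth=(g[2]+g[3])/2; back=(g[0]+g[1])/2; d=back-mouth; print('mouth',mouth,'back',back,np.linalg.norm(d),np.degrees(np.arctan2(d[1],d[0])),np.linalg.norm(g[0]-g[1]),np.linalg.norm(g[2]-g[3]))
b=[f(p,14.5) for p in [(605,290),(748,330),(713,450),(573,410)]]
print(np.round(b,1)); e=(b[1]+b[2])/2; r=(b[0]+b[3])/2; d2=e-r; print('edge',e,np.linalg.norm(d2),np.degrees(np.arctan2(d2[1],d2[0])))
s=[f(p,18) for p in [(430,287),(595,327),(585,367),(428,326)]]; print(np.round(s,1)); print('shank base',(s[0]+s[3])/2,'end',(s[1]+s[2])/2)
u=-d/np.linalg.norm(d); print('axis',u,'origin est',e-115*u)
gp=e-80*u;print('grasp at scraper x=35:',gp)
E
```

```text
[[632.  258.1  40. ]
 [565.9 275.2  40. ]
 [531.6 155.3  40. ]
 [597.3 138.6  40. ]]
mouth [564.41312258 146.95643651  40.        ] back [598.9440805  266.65078729  40.        ] 124.57577879662419 73.90753031378917 68.3220602587535 67.8016257798798
[[569.3  79.   14.5]
 [554.4  26.7  14.5]
 [510.6  39.8  14.5]
 [525.3  90.7  14.5]]
edge [532.51747224  33.26190274  14.5       ] 53.663877750813626 -105.97423614713112
[[570.1 142.8  18. ]
 [555.3  82.6  18. ]
 [540.7  86.3  18. ]
 [555.8 143.5  18. ]]
shank base [562.99181049 143.13325094  18.        ] end [548.02655858  84.45019643  18.        ]
axis [-0.27718838 -0.96081559 -0.        ] origin est [564.39413559 143.75569594  14.5       ]
grasp at scraper x=35: [554.69254239 110.12715018  14.5       ]
```

```bash
python3 -m pendant '[[[-0.7,1,0,0],[-0.7,1,0,0],[-0.7,1,0,0],[-0.7,1,0,0],[-0.7,1,0,0],[-0.7,1,0,0],[-0.7,1,0,0],[-0.7,1,0,0],[-0.7,1,0,0],[-0.7,1,0,0]]]' 0.2 80
```

```text
time: 1.03
tool_pos: [313.4, 386.7, 227.4]
tcp_rot: [-179.8, 0.3, 75.5]
ft_force: [1.0, -0.3, 0.4]
finger_gap: 51.4
```

```bash
cat >> h.py <<'E'
def plan(x,y,z,yaw,N):
    s=sense(); p=np.array(s["tool_pos"]); y0=np.radians(s["tcp_rot"][2]); dy=(np.radians(yaw)-y0+np.pi)%(2*np.pi)-np.pi
    D=(np.array([x,y,z])-p)/N
    for i in range(N):
        a=y0+dy*i/N
        print([round(v,2) for v in ((D[0]*np.cos(a)+D[1]*np.sin(a))/20,(D[0]*np.sin(a)-D[1]*np.cos(a))/20,-D[2]/20,-dy/N/.08)])
    print("delta",np.round(N*D,1),np.degrees(dy))
E
python3 - <<'E'
from h import *
plan(553,105,90,-16,20)
E
```

```text
[np.float64(-0.53), np.float64(0.76), np.float64(0.34), np.float64(1.0)]
[np.float64(-0.47), np.float64(0.8), np.float64(0.34), np.float64(1.0)]
[np.float64(-0.41), np.float64(0.83), np.float64(0.34), np.float64(1.0)]
[np.float64(-0.34), np.float64(0.86), np.float64(0.34), np.float64(1.0)]
[np.float64(-0.27), np.float64(0.88), np.float64(0.34), np.float64(1.0)]
[np.float64(-0.2), np.float64(0.9), np.float64(0.34), np.float64(1.0)]
[np.float64(-0.12), np.float64(0.92), np.float64(0.34), np.float64(1.0)]
[np.float64(-0.05), np.float64(0.92), np.float64(0.34), np.float64(1.0)]
[np.float64(0.02), np.float64(0.92), np.float64(0.34), np.float64(1.0)]
[np.float64(0.1), np.float64(0.92), np.float64(0.34), np.float64(1.0)]
[np.float64(0.17), np.float64(0.91), np.float64(0.34), np.float64(1.0)]
[np.float64(0.24), np.float64(0.89), np.float64(0.34), np.float64(1.0)]
[np.float64(0.31), np.float64(0.87), np.float64(0.34), np.float64(1.0)]
[np.float64(0.38), np.float64(0.84), np.float64(0.34), np.float64(1.0)]
[np.float64(0.45), np.float64(0.81), np.float64(0.34), np.float64(1.0)]
[np.float64(0.51), np.float64(0.77), np.float64(0.34), np.float64(1.0)]
[np.float64(0.57), np.float64(0.73), np.float64(0.34), np.float64(1.0)]
[np.float64(0.63), np.float64(0.68), np.float64(0.34), np.float64(1.0)]
[np.float64(0.68), np.float64(0.63), np.float64(0.34), np.float64(1.0)]
[np.float64(0.73), np.float64(0.57), np.float64(0.34), np.float64(1.0)]
delta [ 239.6 -281.7 -137.4] -91.5272304595452
```

```bash
sed -i 's/print(\[round(v,2)/print([round(float(v),2)/' h.py; python3 -m pendant '[[[-0.53,0.76,0.34,1],[-0.47,0.8,0.34,1],[-0.41,0.83,0.34,1],[-0.34,0.86,0.34,1],[-0.27,0.88,0.34,1],[-0.2,0.9,0.34,1],[-0.12,0.92,0.34,1],[-0.05,0.92,0.34,1],[0.02,0.92,0.34,1],[0.1,0.92,0.34,1]]]'; python3 -m pendant '[[[0.17,0.91,0.34,1],[0.24,0.89,0.34,1],[0.31,0.87,0.34,1],[0.38,0.84,0.34,1],[0.45,0.81,0.34,1],[0.51,0.77,0.34,1],[0.57,0.73,0.34,1],[0.63,0.68,0.34,1],[0.68,0.63,0.34,1],[0.73,0.57,0.34,1]]]'; python3 - <<'E'
from h import *
plan(553.3,105.3,45,-16,5)
crop("top","t2",190,150,400,300,3.8)
E
```

```text
time: 1.87
tool_pos: [437.1, 235.0, 158.0]
tcp_rot: [179.9, 0.1, 27.6]
ft_force: [-0.8, -0.2, 0.8]
finger_gap: 51.2
time: 2.7
tool_pos: [552.2, 78.7, 85.1]
tcp_rot: [179.8, 0.1, -20.7]
ft_force: [-0.6, 0.2, 0.7]
finger_gap: 51.4
[-0.08, -0.25, 0.4, -0.2]
[-0.08, -0.25, 0.4, -0.2]
[-0.07, -0.26, 0.4, -0.2]
[-0.07, -0.26, 0.4, -0.2]
[-0.07, -0.26, 0.4, -0.2]
delta [  1.1  26.6 -40.1] 4.65644407535589
```

View pics/t2.png

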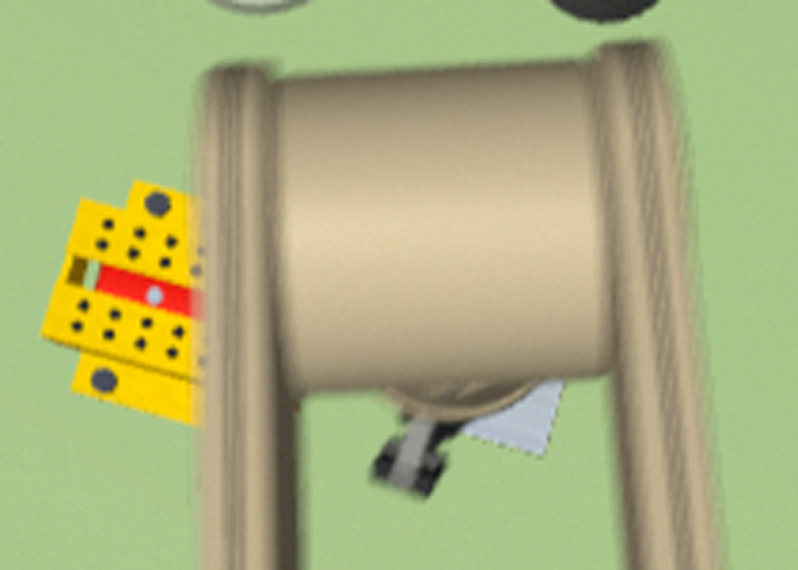

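```bash
python3 -m pendant '[[[-0.08,-0.25,0.4,-0.2],[-0.08,-0.25,0.4,-0.2],[-0.07,-0.26,0.4,-0.2],[-0.07,-0.26,0.4,-0.2],[-0.07,-0.26,0.4,-0.2],[0,0,0,0],[0,0,0,0],[0,0,0,0],[0,0,0,0],[0,0,0,0]]]'; python3 - <<'E'
from h import *
st()
plan(553.3,105.3,45,-16,5)
crop("scene","s2",250,150,450,300,4)
E
```

```text
time: 3.58
tool_pos: [551.5, 108.1, 37.7]
tcp_rot: [179.7, 0.4, -15.5]
ft_force: [0.6, 0.2, -0.4]
finger_gap: 51.1
{'time': 3.58, 'joint_pos': [5.95, 12.37, 101.01, -0.14, 67.07, 21.55], 'tool_pos': [551.48, 108.07, 37.71], 'tcp_rot': [179.71, 0.37, -15.55], 'ft_force': [0.6, 0.21, -0.36], 'finger_gap': 51.13}
[0.02, 0.02, -0.07, 0.02]
[0.03, 0.02, -0.07, 0.02]
[0.03, 0.02, -0.07, 0.02]
[0.03, 0.02, -0.07, 0.02]
[0.03, 0.02, -0.07, 0.02]
delta [ 1.8 -2.8  7.3] -0.45447986238419463
```

View pics/s2.png

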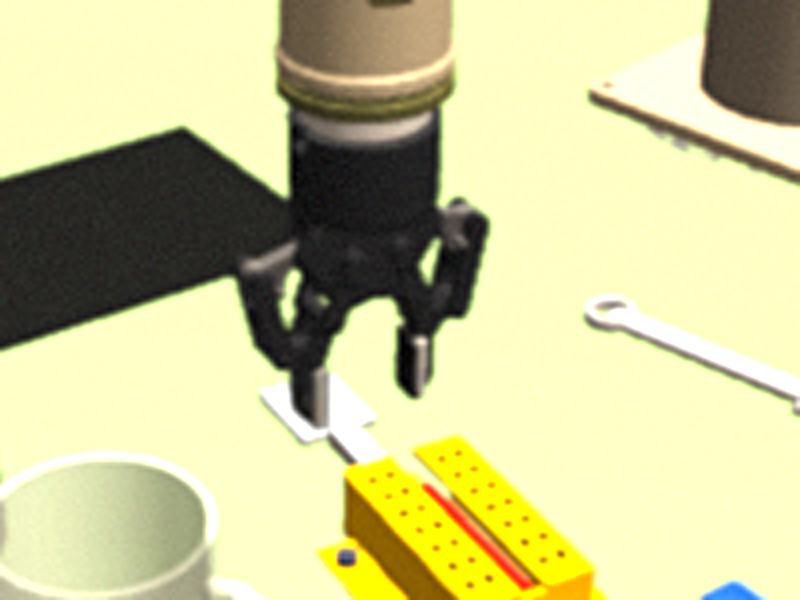

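```bash
python3 -m pendant '[[[0.05,0,0.2,0.02],[0.05,0,0.2,0.02],[0,0.05,0.2,0.02],[0,0.05,0.2,0.02],[0,0,0.2,0.02],[0,0,0.2,0],[0,0,0.1,0],[0,0,0.05,0],[0,0,0,0],[0,0,0,0]]]'
```

```text
time: 4.47
tool_pos: [553.5, 104.0, 8.3]
tcp_rot: [179.7, 0.3, -16.2]
ft_force: [-0.2, -0.1, -0.2]
finger_gap: 51.4
```

```bash
python3 -m pendant '[[[0,0,0.1,0],[0,0,0.1,0],[0,0,0,0],[0,0,0,0],[0,0,0,0],[0,0,0,0],[0,0,0,0],[0,0,0,0],[0,0,0,0],[0,0,0,0]]]' -1 80;python3 -m pendant '[[[0,0,0,0],[0,0,0,0],[0,0,0,0],[0,0,0,0],[0,0,0,0],[0,0,0,0],[0,0,0,0],[0,0,0,0],[0,0,0,0],[0,0,0,0]]]'; python3 - <<'E'
from h import *
st()
crop("scene","s3",250,150,450,300,4)
E
```

```text
time: 5.3
tool_pos: [554.1, 104.2, 4.8]
tcp_rot: [179.8, 0.2, -16.2]
ft_force: [0.1, -0.4, -0.7]
finger_gap: 13.6
time: 6.13
tool_pos: [554.1, 104.2, 4.9]
tcp_rot: [179.8, 0.2, -16.2]
ft_force: [-0.3, 0.5, -0.2]
finger_gap: 13.8
{'time': 6.13, 'joint_pos': [5.54, 15.29, 101.51, -0.16, 63.5, 21.77], 'tool_pos': [554.12, 104.24, 4.86], 'tcp_rot': [179.75, 0.22, -16.16], 'ft_force': [-0.26, 0.49, -0.18], 'finger_gap': 13.76}
```

View pics/s3.png

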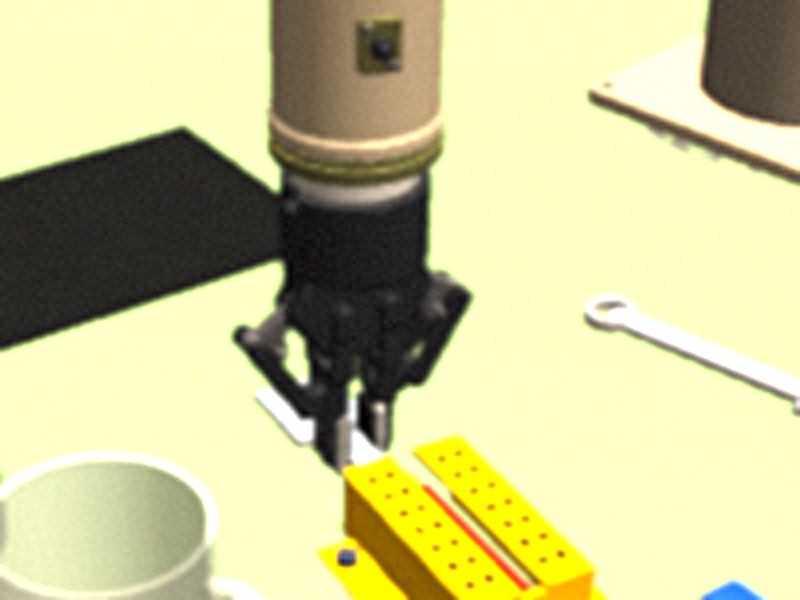

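```bash
python3 -m pendant '[[[0,0,-0.1,0],[0,0,-0.1,0],[0,0,0,0],[0,0.2,0,0],[0,0.3,0,0],[0,0.4,0,0],[0,0.4,0,0],[0,0.4,0,0],[0,0.4,0,0],[0,0.4,0,0]]]'; python3 - <<'E'
from h import *
st()
crop("scene","s4",250,150,450,300,4)
E
```

```text
time: 7.02
tool_pos: [538.0, 52.1, 8.6]
tcp_rot: [179.7, 0.3, -16.1]
ft_force: [-0.4, 0.3, -1.1]
finger_gap: 14.0
{'time': 7.02, 'joint_pos': [0.23, 11.79, 105.2, -0.22, 63.4, 16.4], 'tool_pos': [537.98, 52.06, 8.64], 'tcp_rot': [179.7, 0.31, -16.08], 'ft_force': [-0.4, 0.3, -1.15], 'finger_gap': 13.97}
```

View pics/s4.png

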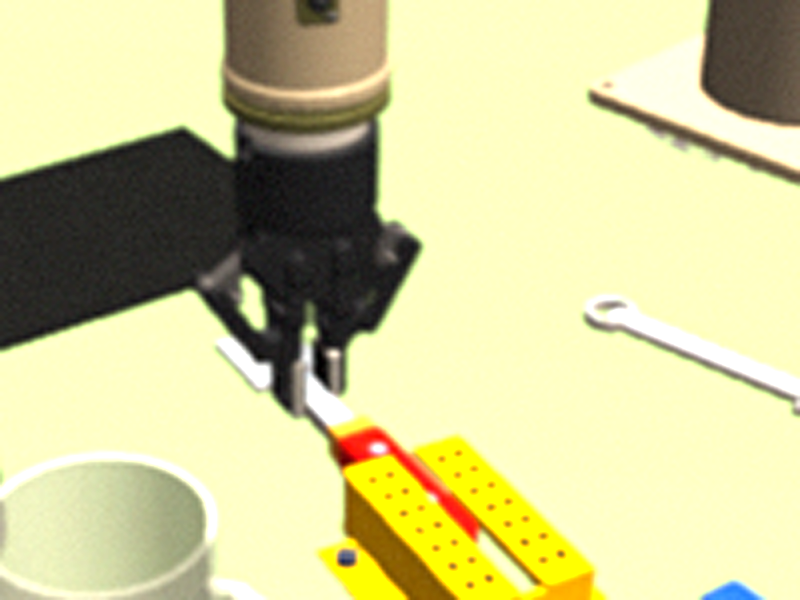

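```bash
python3 -m pendant '[[[0,0.5,0,0],[0,0.5,0,0],[0,0.5,0,0],[0,0.5,0,0],[0,0.5,0,0],[0,0.5,0,0],[0,0.5,0,0],[0,0.4,-0.2,0],[0,0.2,-0.4,0],[0,0,-0.4,0]]]'; python3 - <<'E'
from h import *
st()
plan(543,-213,70,80,22)
cv2.imwrite("pics/s5.png",snapshot("scene")[:,:,::-1])
E
```

```text
time: 7.9
tool_pos: [510.3, -38.0, 28.7]
tcp_rot: [179.6, 0.5, -16.2]
ft_force: [-0.0, -1.0, -1.5]
finger_gap: 13.9
{'time': 7.9, 'joint_pos': [-9.77, 6.0, 109.24, -0.36, 65.32, 6.62], 'tool_pos': [510.26, -38.0, 28.68], 'tcp_rot': [179.62, 0.52, -16.24], 'ft_force': [-0.04, -1.05, -1.5], 'finger_gap': 13.89}
[0.18, 0.36, -0.09, -0.95]
[0.15, 0.37, -0.09, -0.95]
[0.13, 0.38, -0.09, -0.95]
[0.1, 0.39, -0.09, -0.95]
[0.07, 0.4, -0.09, -0.95]
[0.04, 0.4, -0.09, -0.95]
[0.0, 0.4, -0.09, -0.95]
[-0.03, 0.4, -0.09, -0.95]
[-0.06, 0.4, -0.09, -0.95]
[-0.09, 0.39, -0.09, -0.95]
[-0.12, 0.39, -0.09, -0.95]
[-0.15, 0.38, -0.09, -0.95]
[-0.18, 0.36, -0.09, -0.95]
[-0.2, 0.35, -0.09, -0.95]
[-0.23, 0.33, -0.09, -0.95]
[-0.25, 0.32, -0.09, -0.95]
[-0.28, 0.3, -0.09, -0.95]
[-0.3, 0.27, -0.09, -0.95]
[-0.32, 0.25, -0.09, -0.95]
[-0.34, 0.22, -0.09, -0.95]
[-0.35, 0.2, -0.09, -0.95]
[-0.37, 0.17, -0.09, -0.95]
delta [  32.7 -175.    41.3] 96.24318787536221
```

View pics/s5.png

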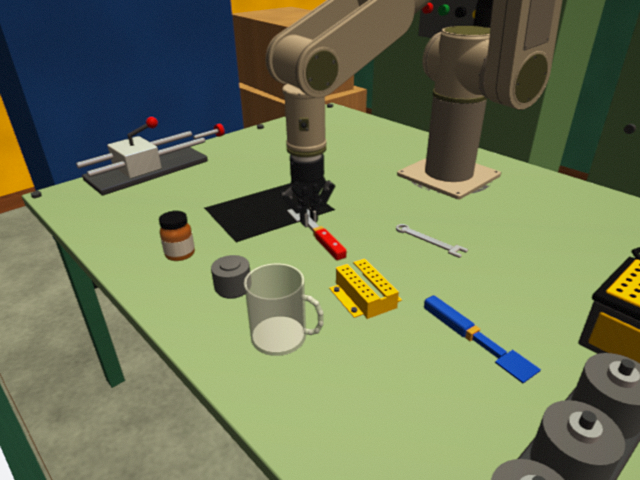

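```bash
python3 -m pendant '[[[0.18,0.36,-0.2,-0.5],[0.15,0.37,-0.2,-0.9],[0.13,0.38,-0.2,-0.95],[0.1,0.39,-0.2,-0.95],[0.07,0.4,-0.2,-0.95],[0.04,0.4,-0.2,-0.95],[0,0.4,-0.2,-0.95],[-0.03,0.4,-0.2,-0.95],[-0.06,0.4,-0.2,-0.95],[-0.09,0.39,-0.2,-0.95]]]';python3 -m pendant '[[[-0.12,0.39,0,-0.95],[-0.15,0.38,0,-0.95],[-0.18,0.36,0,-0.95],[-0.2,0.35,0,-0.95],[-0.23,0.33,0,-0.95],[-0.25,0.32,0,-0.95],[-0.28,0.3,0,-0.95],[-0.3,0.27,0,-0.8],[-0.2,0.15,0,-0.5],[0,0,0,0]]]'; python3 - <<'E'
from h import *
st()
plan(543,-213,50,80,8)
cv2.imwrite("pics/s6.png",snapshot("scene")[:,:,::-1])
crop("top","t6",340,150,560,380,2.5)
E
```

```text
time: 8.78
tool_pos: [531.0, -115.2, 81.2]
tcp_rot: [179.7, -0.1, 27.2]
ft_force: [0.5, 0.8, -1.3]
finger_gap: 13.8
time: 9.62
tool_pos: [553.0, -184.6, 92.0]
tcp_rot: [178.8, -0.1, 66.1]
ft_force: [-0.4, -0.1, -1.1]
finger_gap: 13.7
{'time': 9.62, 'joint_pos': [-23.56, 9.95, 97.52, 0.09, 71.35, -89.67], 'tool_pos': [552.96, -184.63, 92.04], 'tcp_rot': [178.82, -0.09, 66.09], 'ft_force': [-0.44, -0.05, -1.08], 'finger_gap': 13.69}
[-0.19, 0.01, 0.26, -0.38]
[-0.19, 0.01, 0.26, -0.38]
[-0.19, 0.0, 0.26, -0.38]
[-0.19, -0.0, 0.26, -0.38]
[-0.19, -0.01, 0.26, -0.38]
[-0.19, -0.01, 0.26, -0.38]
[-0.19, -0.02, 0.26, -0.38]
[-0.19, -0.02, 0.26, -0.38]
delta [-10.  -28.4 -42. ] 13.914639323859392
```

View pics/s6.png

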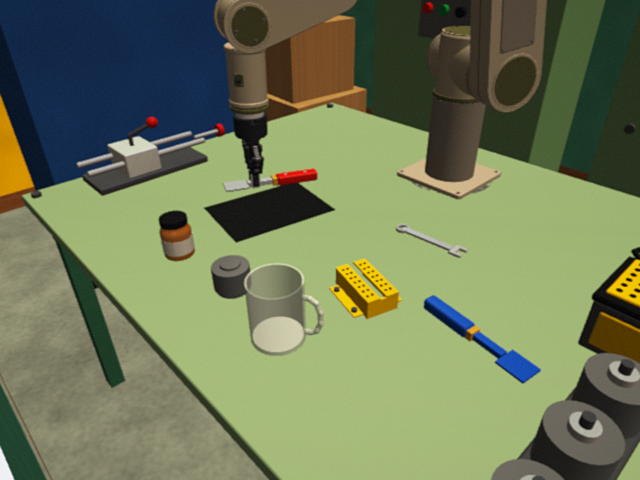

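View pics/t6.png

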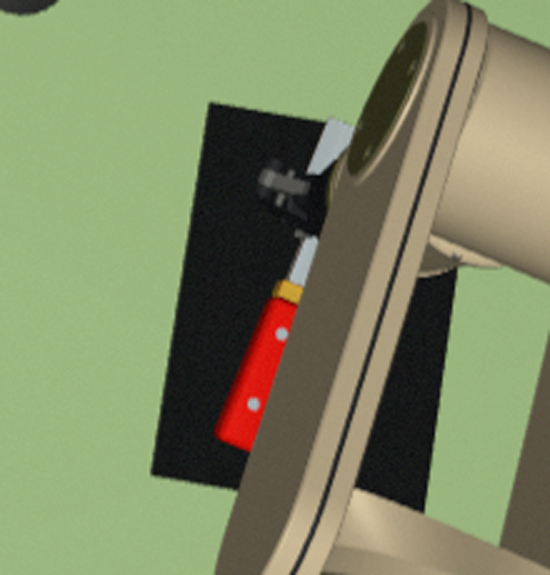

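```bash
python3 -m pendant '[[[-0.19,0.01,0.28,-0.38],[-0.19,0.01,0.28,-0.38],[-0.19,0,0.28,-0.38],[-0.19,0,0.28,-0.38],[-0.19,-0.01,0.28,-0.38],[-0.19,-0.01,0.28,-0.38],[-0.19,-0.02,0.28,-0.38],[-0.1,-0.02,0.2,-0.3],[0,0,0,0],[0,0,0,0]]]'; python3 - <<'E'
from h import *
st()
plan(543,-213,8,80,10)
crop("scene","s7",200,130,360,250,5)
E
```

```text
time: 10.55
tool_pos: [545.4, -204.9, 49.3]
tcp_rot: [178.7, 0.0, 79.4]
ft_force: [0.7, 0.3, -1.1]
finger_gap: 13.4
{'time': 10.55, 'joint_pos': [-25.84, 12.81, 99.14, 0.36, 66.79, -105.4], 'tool_pos': [545.39, -204.89, 49.34], 'tcp_rot': [178.69, 0.01, 79.42], 'ft_force': [0.7, 0.28, -1.09], 'finger_gap': 13.36}
[-0.04, -0.0, 0.21, -0.01]
[-0.04, -0.0, 0.21, -0.01]
[-0.04, -0.0, 0.21, -0.01]
[-0.04, -0.0, 0.21, -0.01]
[-0.04, -0.0, 0.21, -0.01]
[-0.04, -0.0, 0.21, -0.01]
[-0.04, -0.0, 0.21, -0.01]
[-0.04, -0.0, 0.21, -0.01]
[-0.04, -0.0, 0.21, -0.01]
[-0.04, -0.0, 0.21, -0.01]
delta [ -2.4  -8.1 -41.3] 0.5803432716113518
```

View pics/s7.png

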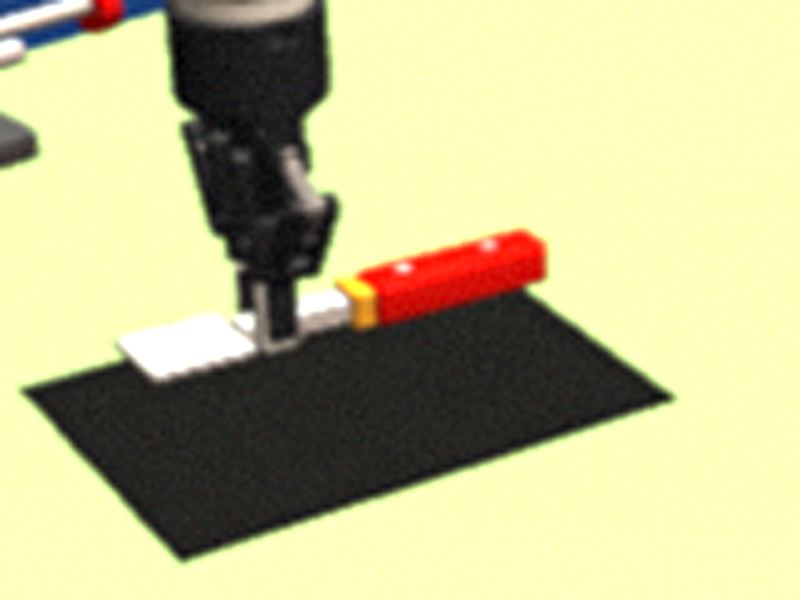

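```bash
python3 -m pendant '[[[-0.05,0,0.2,0],[-0.05,0,0.25,0],[-0.05,0,0.25,0],[-0.05,0,0.25,0],[-0.05,0,0.25,0],[-0.05,0,0.2,0],[-0.05,0,0.2,0],[0,0,0.15,0],[0,0,0.05,0],[0,0,0,0]]]'; python3 - <<'E'
from h import *
st()
crop("scene","s8",200,130,360,250,5)
E
```

```text
time: 11.43
tool_pos: [545.6, -211.8, 10.2]
tcp_rot: [178.6, 0.0, 79.3]
ft_force: [0.4, 1.2, 0.1]
finger_gap: 13.7
{'time': 11.43, 'joint_pos': [-26.46, 16.32, 99.61, 0.41, 62.75, -105.91], 'tool_pos': [545.6, -211.83, 10.19], 'tcp_rot': [178.64, 0.01, 79.26], 'ft_force': [0.4, 1.18, 0.07], 'finger_gap': 13.7}
```

View pics/s8.png

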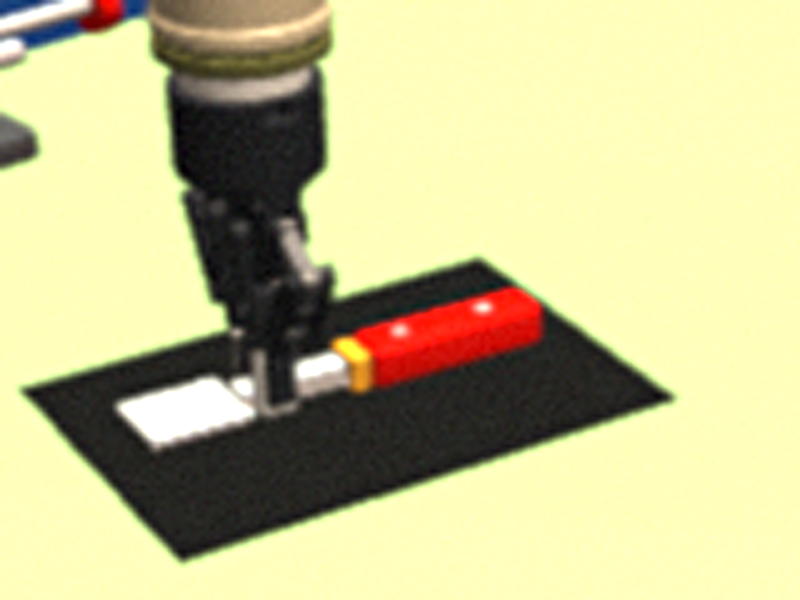

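```bash
python3 -m pendant '[[[0,0,0.04,0],[0,0,0.04,0],[0,0,0.03,0],[0,0,0,0],[0,0,0,0],[0,0,0,0],[0,0,0,0],[0,0,0,0],[0,0,0,0],[0,0,0,0]]]'
```

```text
time: 12.32
tool_pos: [545.9, -211.9, 9.4]
tcp_rot: [178.6, 0.0, 79.3]
ft_force: [-0.9, 0.4, 0.1]
finger_gap: 14.0
```

```bash
python3 -m pendant '[[[0,0,0.06,0],[0,0,0.06,0],[0,0,0.04,0],[0,0,0,0],[0,0,0,0],[0,0,0,0],[0,0,0,0],[0,0,0,0],[0,0,0,0],[0,0,0,0]]]'
```

```text
time: 13.15
tool_pos: [546.1, -212.1, 7.9]
tcp_rot: [178.6, 0.0, 79.3]
ft_force: [-1.2, 0.8, 3.4]
finger_gap: 13.5
```

Contact (+3.4 N). Release, wait, and lift.

```bash
python3 -m pendant '[[[0,0,0,0],[0,0,0,0],[0,0,0,0],[0,0,0,0],[0,0,0,0],[0,0,0,0],[0,0,0,0],[0,0,0,0],[0,0,0,0],[0,0,0,0]]]' 0.2 80;  python3 -m pendant '[[[0,0,0,0],[0,0,-0.1,0],[0,0,-0.2,0],[0,0,-0.4,0],[0,0,-0.6,0],[0,0,-0.8,0],[0,0,-0.8,0],[0,0,-0.8,0],[0,0,-0.4,0],[0,0,0,0]]]'; python3 - <<'E'
from h import *
st()
crop("scene","s9",200,130,360,250,5)
crop("top","t9",340,150,560,380,2.5)
E
```

```text
time: 13.98
tool_pos: [547.4, -212.5, 7.8]
tcp_rot: [178.5, 0.1, 79.3]
ft_force: [-0.3, -0.6, 0.5]
finger_gap: 51.6
time: 14.82
tool_pos: [545.3, -212.0, 99.2]
tcp_rot: [178.4, 0.1, 79.3]
ft_force: [0.7, 0.0, -0.8]
finger_gap: 50.7
{'time': 14.82, 'joint_pos': [-26.49, 9.42, 97.32, 0.37, 71.69, -105.89], 'tool_pos': [545.32, -212.05, 99.21], 'tcp_rot': [178.39, 0.09, 79.29], 'ft_force': [0.69, 0.04, -0.84], 'finger_gap': 50.65}
```

View pics/s9.png

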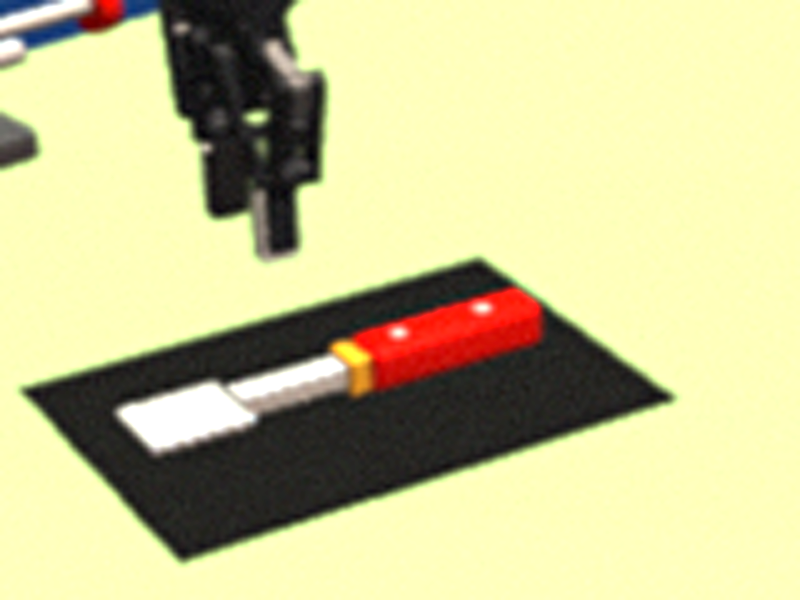

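View pics/t9.png

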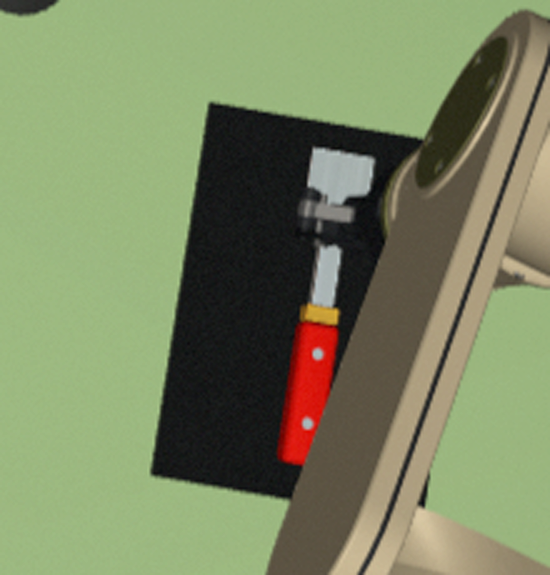

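```bash
python3 - <<'E'
from h import *
f=lambda p,z: ray("top",340+(p[0]+.5)/2.5-.5,150+(p[1]+.5)/2.5-.5,z)
r=[f((318,353.5),27),f((307,423),27)]
e=(f((314,147),17.5)+f((375.5,156),17.5))/2
col=(f((302,306),27)+f((339,308),27))/2
print(r,e,col)
for d in (r[0]-r[1],e-r[1],e-col): print(np.degrees(np.arctan2(d[1],d[0])))
h=np.radians(-11);u=np.array([np.cos(h),np.sin(h),0])
print('origin',e-115*u, 'handle -62', e-177*u, [ (x-(e-115*u))@u for x in r])
E
```

```text
[array([ 470.80378389, -200.97858998,   27.        ]), array([ 421.47271172, -191.6379846 ,   27.        ])] [ 618.59185722 -227.52961333   17.5       ] [ 504.10144373 -203.78546394   27.        ]
-10.721756743903443
-10.319415995784091
-11.716470084322946
origin [ 505.70473113 -205.58657886   17.5       ] handle -62 [ 444.84384575 -193.75642115   17.5       ] [np.float64(-35.13896426639813), np.float64(-85.34595722494463)]
```

```bash
python3 - <<'E'
from h import *
plan(445,-195.5,70,-100.6,40)
E
```

```text
[-0.0, -0.13, 0.03, 0.98]
[-0.01, -0.13, 0.03, 0.98]
[-0.02, -0.12, 0.03, 0.98]
[-0.03, -0.12, 0.03, 0.98]
[-0.04, -0.12, 0.03, 0.98]
[-0.05, -0.12, 0.03, 0.98]
[-0.06, -0.11, 0.03, 0.98]
[-0.07, -0.11, 0.03, 0.98]
[-0.08, -0.1, 0.03, 0.98]
[-0.08, -0.09, 0.03, 0.98]
[-0.09, -0.09, 0.03, 0.98]
[-0.1, -0.08, 0.03, 0.98]
[-0.1, -0.07, 0.03, 0.98]
[-0.11, -0.06, 0.03, 0.98]
[-0.11, -0.05, 0.03, 0.98]
[-0.12, -0.05, 0.03, 0.98]
[-0.12, -0.04, 0.03, 0.98]
[-0.12, -0.03, 0.03, 0.98]
[-0.13, -0.02, 0.03, 0.98]
[-0.13, -0.01, 0.03, 0.98]
[-0.13, 0.0, 0.03, 0.98]
[-0.13, 0.01, 0.03, 0.98]
[-0.12, 0.02, 0.03, 0.98]
[-0.12, 0.03, 0.03, 0.98]
[-0.12, 0.04, 0.03, 0.98]
[-0.12, 0.05, 0.03, 0.98]
[-0.11, 0.06, 0.03, 0.98]
[-0.11, 0.07, 0.03, 0.98]
[-0.1, 0.08, 0.03, 0.98]
[-0.09, 0.08, 0.03, 0.98]
[-0.09, 0.09, 0.03, 0.98]
[-0.08, 0.1, 0.03, 0.98]
[-0.07, 0.1, 0.03, 0.98]
[-0.06, 0.11, 0.03, 0.98]
[-0.05, 0.11, 0.03, 0.98]
[-0.05, 0.12, 0.03, 0.98]
[-0.04, 0.12, 0.03, 0.98]
[-0.03, 0.12, 0.03, 0.98]
[-0.02, 0.13, 0.03, 0.98]
[-0.01, 0.13, 0.03, 0.98]
delta [-99.6  16.2 -27.2] -179.88667130445936
```

```bash
python3 -m pendant '[[[0,-0.13,0,0.98],[-0.01,-0.13,0,0.98],[-0.02,-0.12,0,0.98],[-0.03,-0.12,0,0.98],[-0.04,-0.12,0,0.98],[-0.05,-0.12,0,0.98],[-0.06,-0.11,0,0.98],[-0.07,-0.11,0,0.98],[-0.08,-0.1,0,0.98],[-0.08,-0.09,0,0.98]]]'; python3 -m pendant '[[[-0.09,-0.09,0,0.98],[-0.1,-0.08,0,0.98],[-0.1,-0.07,0,0.98],[-0.11,-0.06,0,0.98],[-0.11,-0.05,0,0.98],[-0.12,-0.05,0,0.98],[-0.12,-0.04,0,0.98],[-0.12,-0.03,0,0.98],[-0.13,-0.02,0,0.98],[-0.13,-0.01,0,0.98]]]'; python3 -m pendant '[[[-0.13,0,0.03,0.98],[-0.13,0.01,0.03,0.98],[-0.12,0.02,0.03,0.98],[-0.12,0.03,0.03,0.98],[-0.12,0.04,0.03,0.98],[-0.12,0.05,0.03,0.98],[-0.11,0.06,0.03,0.98],[-0.11,0.07,0.03,0.98],[-0.1,0.08,0.03,0.98],[-0.09,0.08,0.03,0.98]]]'; python3 - <<'E'
from h import *
st()
plan(445,-195.5,60,-100.6,9)
E
```

```text
time: 15.75
tool_pos: [511.1, -202.9, 82.9]
tcp_rot: [179.9, -0.5, 32.4]
ft_force: [-0.1, 0.3, -0.3]
finger_gap: 51.4
time: 16.58
tool_pos: [475.5, -192.1, 67.5]
tcp_rot: [-179.4, 1.0, -14.9]
ft_force: [-0.0, 0.3, -0.6]
finger_gap: 51.1
time: 17.42
tool_pos: [440.0, -179.8, 47.9]
tcp_rot: [178.9, 2.2, -62.2]
ft_force: [0.3, -0.8, 0.1]
finger_gap: 51.2
{'time': 17.42, 'joint_pos': [-28.68, 0.57, 112.66, 0.37, 69.23, 33.33], 'tool_pos': [439.97, -179.83, 47.88], 'tcp_rot': [178.93, 2.24, -62.16], 'ft_force': [0.25, -0.78, 0.09], 'finger_gap': 51.24}
[0.09, 0.02, -0.07, 0.93]
[0.09, 0.01, -0.07, 0.93]
[0.09, 0.0, -0.07, 0.93]
[0.09, -0.0, -0.07, 0.93]
[0.09, -0.01, -0.07, 0.93]
[0.09, -0.02, -0.07, 0.93]
[0.09, -0.02, -0.07, 0.93]
[0.09, -0.03, -0.07, 0.93]
[0.08, -0.04, -0.07, 0.93]
delta [  5.  -15.7  12.1] -38.43629379981518
```

```bash
python3 -m pendant '[[[0.09,0.02,-0.1,0.93],[0.09,0.01,-0.1,0.93],[0.09,0,-0.1,0.93],[0.09,0,-0.1,0.93],[0.09,-0.01,-0.1,0.93],[0.09,-0.02,-0.1,0.93],[0.09,-0.02,-0.1,0.9],[0.09,-0.03,-0.1,0.6],[0,0,0,0],[0,0,0,0]]]'; python3 - <<'E'
from h import *
st()
plan(445,-195.5,50,-100.6,5)
crop("scene","s10",200,130,360,250,5)
E
```

```text
time: 18.25
tool_pos: [434.4, -189.2, 50.0]
tcp_rot: [176.6, 1.8, -96.5]
ft_force: [-0.8, -0.3, -0.2]
finger_gap: 51.4
{'time': 18.25, 'joint_pos': [-29.96, 1.56, 111.46, 0.29, 70.83, 66.42], 'tool_pos': [434.38, -189.22, 50.05], 'tcp_rot': [176.58, 1.78, -96.54], 'ft_force': [-0.76, -0.34, -0.19], 'finger_gap': 51.36}
[0.05, -0.11, 0.0, 0.18]
[0.05, -0.11, 0.0, 0.18]
[0.05, -0.11, 0.0, 0.18]
[0.05, -0.11, 0.0, 0.18]
[0.04, -0.12, 0.0, 0.18]
delta [10.6 -6.3 -0. ] -4.06485726915095
```

View pics/s10.png

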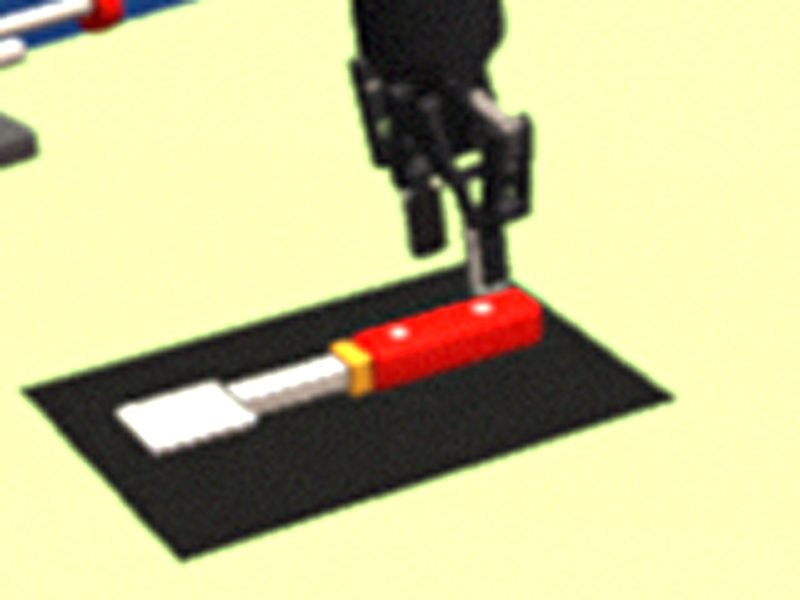

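```bash
python3 - <<'E'
from scipy.spatial.transform import Rotation as R
import numpy as np
for r in [(179.9,.1,27.6),(179.8,.1,-20.7),(179.7,.4,-15.5),(179.7,.3,-16.2),(179.6,.5,-16.2),(179.7,-.1,27.2),(178.8,-.1,66.1),(178.6,0,79.3),(178.4,.1,79.3),(179.9,-.5,32.4),(-179.4,1,-14.9),(178.9,2.2,-62.2),(176.6,1.8,-96.5)]:
    m=R.from_euler('xyz',r,degrees=True).as_matrix(); print(r,np.round(np.degrees(m[:2,2]),2))
E
```

```text
(179.9, 0.1, 27.6) [-0.04 -0.13]
(179.8, 0.1, -20.7) [-0.16 -0.15]
(179.7, 0.4, -15.5) [-0.47 -0.18]
(179.7, 0.3, -16.2) [-0.37 -0.2 ]
(179.6, 0.5, -16.2) [-0.59 -0.24]
(179.7, -0.1, 27.2) [ 0.23 -0.22]
(178.8, -0.1, 66.1) [ 1.14 -0.39]
(178.6, 0, 79.3) [ 1.38 -0.26]
(178.4, 0.1, 79.3) [ 1.55 -0.4 ]
(179.9, -0.5, 32.4) [0.48 0.18]
(-179.4, 1, -14.9) [-0.81  0.84]
(178.9, 2.2, -62.2) [-2.    1.43]
(176.6, 1.8, -96.5) [-3.17  2.17]
```

```bash
cat >> h.py <<'E'
def tilt():
    from scipy.spatial.transform import Rotation as R
    s=sense(); m=R.from_euler('xyz',s["tcp_rot"],degrees=True).as_matrix(); p=s["tool_pos"]; r=np.hypot(p[0],p[1]); u=p[:2]/r
    t=np.degrees(m[:2,2]); print("tilt xy",np.round(t,2),"pos",np.round(p,1),"yaw",round(float(s["tcp_rot"][2]),1),"t",s["time"])
E
python3 -m pendant '[[[0,0,0,-0.9],[0,0,0,-0.9],[0,0,0,-0.9],[0,0,0,-0.9],[0,0,0,-0.9],[0,0,0,-0.9],[0,0,0,-0.9],[0,0,0,-0.9],[0,0,0,0],[0,0,0,0]]]' >/dev/null; python3 -c "
from h import *
tilt()"; python3 -m pendant '[[[0,0,0,0.3],[0,0,0,0.3],[0,0,0,0.3],[0,0,0,0.3],[0,0,0,0.3],[0,0,0,0.3],[0,0,0,0.3],[0,0,0,0.3],[0,0,0,0.3],[0,0,0,0.3]]]' >/dev/null; python3 -c "
from h import *
tilt()"
```

```text
tilt xy [-3.64  2.42] pos [ 430.4 -185.9   44.4] yaw -61.0 t 19.1333
tilt xy [-3.75  2.49] pos [ 429.4 -185.    42.9] yaw -77.1 t 19.9667
```

```bash
python3 -m pendant '[[[0.5,-0.7,-0.4,0],[0.5,-0.7,-0.4,0],[0.5,-0.7,-0.4,0],[0.5,-0.7,-0.4,0],[0.5,-0.7,-0.4,0],[0.5,-0.7,-0.4,0],[0,0,0,0],[0,0,0,0],[0,0,0,0],[0,0,0,0]]]' >/dev/null; python3 -c "
from h import *
tilt(); plan(445,-195.5,50,-100.6,20)"
```

```text
tilt xy [-4.1   2.69] pos [ 527.9 -226.9   80.2] yaw -78.7 t 20.8
[-0.12, 0.19, 0.08, 0.24]
[-0.11, 0.19, 0.08, 0.24]
[-0.11, 0.19, 0.08, 0.24]
[-0.11, 0.19, 0.08, 0.24]
[-0.1, 0.2, 0.08, 0.24]
[-0.1, 0.2, 0.08, 0.24]
[-0.1, 0.2, 0.08, 0.24]
[-0.09, 0.2, 0.08, 0.24]
[-0.09, 0.2, 0.08, 0.24]
[-0.08, 0.21, 0.08, 0.24]
[-0.08, 0.21, 0.08, 0.24]
[-0.08, 0.21, 0.08, 0.24]
[-0.07, 0.21, 0.08, 0.24]
[-0.07, 0.21, 0.08, 0.24]
[-0.06, 0.21, 0.08, 0.24]
[-0.06, 0.21, 0.08, 0.24]
[-0.06, 0.21, 0.08, 0.24]
[-0.05, 0.22, 0.08, 0.24]
[-0.05, 0.22, 0.08, 0.24]
[-0.04, 0.22, 0.08, 0.24]
delta [-82.9  31.4 -30.2] -21.871477261811837
```

```bash
python3 -m pendant '[[[-0.47,0.75,0.1,0],[-0.47,0.75,0.1,0],[-0.47,0.75,0.1,0],[-0.47,0.75,0.1,0],[-0.47,0.75,0.1,0],[0,0,0,0],[0,0,0,0],[0,0,0,0],[0,0,0,0],[0,0,0,0]]]' >/dev/null; python3 -c "
from h import *
tilt(); plan(445,-195.5,50,-100.6,10)"
```

```text
tilt xy [-4.46  2.9 ] pos [ 434.8 -190.3   72.9] yaw -79.0 t 21.6333
[0.04, -0.04, 0.11, 0.47]
[0.03, -0.05, 0.11, 0.47]
[0.03, -0.05, 0.11, 0.47]
[0.03, -0.05, 0.11, 0.47]
[0.03, -0.05, 0.11, 0.47]
[0.03, -0.05, 0.11, 0.47]
[0.02, -0.05, 0.11, 0.47]
[0.02, -0.05, 0.11, 0.47]
[0.02, -0.05, 0.11, 0.47]
[0.02, -0.05, 0.11, 0.47]
delta [ 10.2  -5.2 -22.9] -21.555513353686102
```

```bash
python3 -m pendant '[[[0.4,0.08,-0.2,-0.95],[0.39,0.11,-0.2,-0.95],[0.37,0.14,-0.2,-0.95],[0.36,0.17,-0.2,-0.95],[0.35,0.2,-0.2,-0.95],[0.33,0.23,-0.2,-0.95],[0.31,0.25,-0.2,-0.95],[0.28,0.28,-0.2,-0.95],[0,0,0,0],[0,0,0,0]]]' >/dev/null; python3 -c "
from h import *
tilt(); plan(445,-195.5,50,-100.6,30)"
```

```text
tilt xy [-4.34  2.83] pos [ 441.8 -261.2  102.9] yaw -42.5 t 22.4667
[-0.07, -0.08, 0.09, 0.42]
[-0.07, -0.08, 0.09, 0.42]
[-0.08, -0.08, 0.09, 0.42]
[-0.08, -0.08, 0.09, 0.42]
[-0.08, -0.07, 0.09, 0.42]
[-0.08, -0.07, 0.09, 0.42]
[-0.09, -0.07, 0.09, 0.42]
[-0.09, -0.07, 0.09, 0.42]
[-0.09, -0.06, 0.09, 0.42]
[-0.09, -0.06, 0.09, 0.42]
[-0.09, -0.06, 0.09, 0.42]
[-0.1, -0.05, 0.09, 0.42]
[-0.1, -0.05, 0.09, 0.42]
[-0.1, -0.05, 0.09, 0.42]
[-0.1, -0.04, 0.09, 0.42]
[-0.1, -0.04, 0.09, 0.42]
[-0.1, -0.04, 0.09, 0.42]
[-0.1, -0.03, 0.09, 0.42]
[-0.11, -0.03, 0.09, 0.42]
[-0.11, -0.03, 0.09, 0.42]
[-0.11, -0.02, 0.09, 0.42]
[-0.11, -0.02, 0.09, 0.42]
[-0.11, -0.01, 0.09, 0.42]
[-0.11, -0.01, 0.09, 0.42]
[-0.11, -0.01, 0.09, 0.42]
[-0.11, -0.0, 0.09, 0.42]
[-0.11, 0.0, 0.09, 0.42]
[-0.11, 0.0, 0.09, 0.42]
[-0.11, 0.01, 0.09, 0.42]
[-0.11, 0.01, 0.09, 0.42]
delta [  3.2  65.7 -52.9] -58.07399031923222
```

```bash
python3 -m pendant '[[[-0.11,-0.12,0.05,0.7],[-0.12,-0.12,0.05,0.7],[-0.12,-0.12,0.05,0.7],[-0.13,-0.11,0.05,0.7],[-0.13,-0.1,0.05,0.7],[-0.14,-0.09,0.05,0.7],[-0.14,-0.08,0.05,0.7],[-0.14,-0.07,0.05,0.7],[-0.15,-0.06,0.05,0.7],[-0.15,-0.05,0.05,0.7]]]' >/dev/null; python3 -c "
from h import *
tilt(); plan(445,-195.5,50,-100.6,10)"
```

```text
tilt xy [-4.46  3.  ] pos [ 444.  -222.5   91. ] yaw -77.7 t 23.3
[-0.13, -0.03, 0.21, 0.5]
[-0.13, -0.03, 0.21, 0.5]
[-0.13, -0.02, 0.21, 0.5]
[-0.13, -0.02, 0.21, 0.5]
[-0.13, -0.01, 0.21, 0.5]
[-0.13, -0.01, 0.21, 0.5]
[-0.13, -0.0, 0.21, 0.5]
[-0.13, 0.0, 0.21, 0.5]
[-0.13, 0.01, 0.21, 0.5]
[-0.13, 0.01, 0.21, 0.5]
delta [  1.  27. -41.] -22.886821078773256
```

```bash
python3 -m pendant '[[[-0.13,-0.05,0.2,0.5],[-0.13,-0.05,0.2,0.5],[-0.13,-0.04,0.2,0.5],[-0.13,-0.04,0.2,0.5],[-0.13,-0.03,0.2,0.5],[-0.13,-0.03,0.2,0.5],[-0.13,-0.02,0.2,0.5],[-0.13,-0.02,0.2,0.5],[-0.1,0,0.1,0.4],[0,0,0,0]]]' >/dev/null; python3 -c "
from h import *
tilt(); plan(445,-195.5,35,-100.6,10)
crop('scene','s11',200,130,360,250,5)"
```

```text
tilt xy [-4.64  3.2 ] pos [ 446.6 -189.6   53.1] yaw -100.6 t 24.1333
[0.03, 0.0, 0.09, 0.0]
[0.03, 0.0, 0.09, 0.0]
[0.03, 0.0, 0.09, 0.0]
[0.03, 0.0, 0.09, 0.0]
[0.03, 0.0, 0.09, 0.0]
[0.03, 0.0, 0.09, 0.0]
[0.03, 0.0, 0.09, 0.0]
[0.03, 0.0, 0.09, 0.0]
[0.03, 0.0, 0.09, 0.0]
[0.03, 0.0, 0.09, 0.0]
delta [ -1.6  -5.9 -18.1] -0.03260899953664048
```

View pics/s11.png

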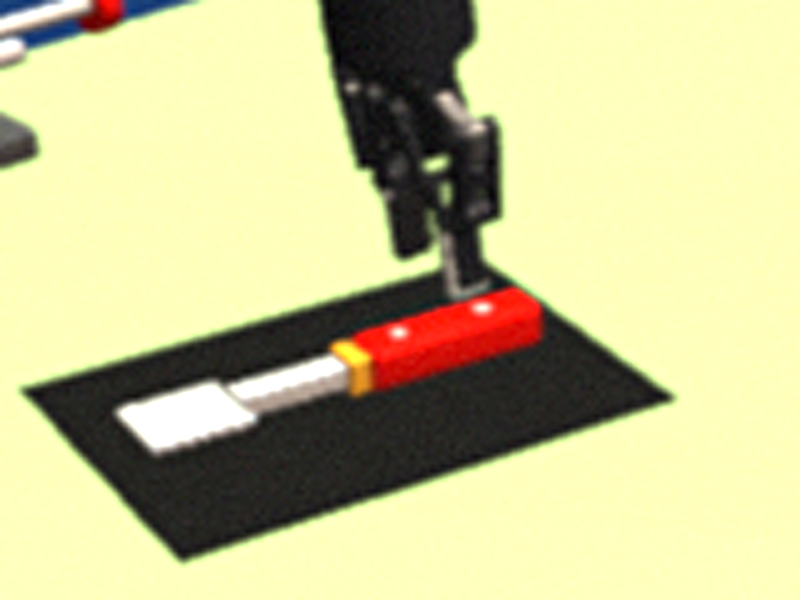

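```bash
python3 -m pendant '[[[0.1,-0.04,0.1,0],[0.1,-0.04,0.2,0],[0.1,-0.04,0.25,0],[0.09,-0.04,0.25,0],[0,0,0.25,0],[0,0,0.25,0],[0,0,0.25,0],[0,0,0.2,0],[0,0,0,0],[0,0,0,0]]]' >/dev/null; python3 -c "
from h import *
st();tilt(); plan(445,-195.5,8,-100.6,5)
crop('scene','s12',200,130,360,250,5)"
```

```text
{'time': 25.02, 'joint_pos': [-30.22, 8.59, 108.49, 0.46, 68.6, 69.93], 'tool_pos': [445.17, -196.87, 13.33], 'tcp_rot': [174.81, 2.33, -100.44], 'ft_force': [0.44, 0.36, -0.12], 'finger_gap': 51.45}
tilt xy [-4.68  3.22] pos [ 445.2 -196.9   13.3] yaw -100.4 t 25.0167
[-0.01, 0.0, 0.05, 0.01]
[-0.01, 0.0, 0.05, 0.01]
[-0.01, 0.0, 0.05, 0.01]
[-0.01, 0.0, 0.05, 0.01]
[-0.01, 0.0, 0.05, 0.01]
delta [-0.2  1.4 -5.3] -0.16097032121412394
```

View pics/s12.png

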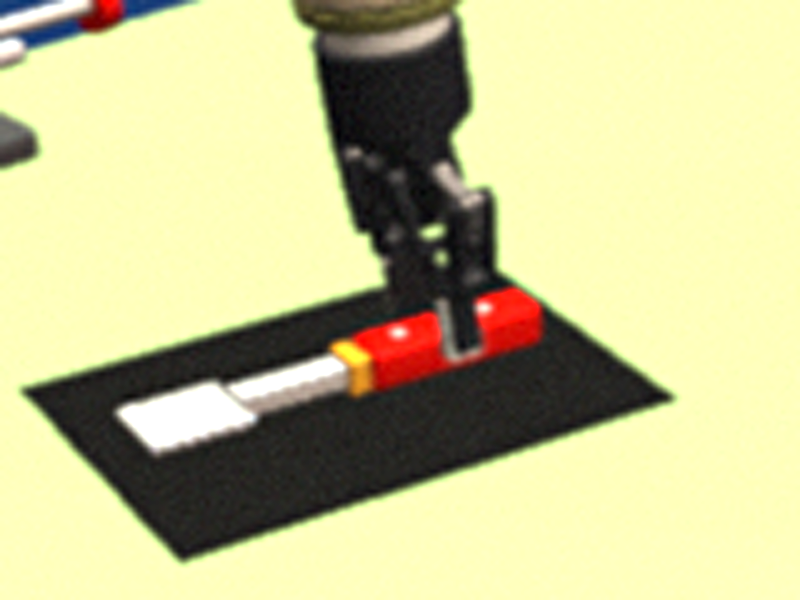

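```bash
python3 -m pendant '[[[0,0,0.1,0],[0,0,0.1,0],[0,0,0,0],[0,0,0,0],[0,0,0,0],[0,0,0,0],[0,0,0,0],[0,0,0,0],[0,0,0,0],[0,0,0,0]]]' -1 60; python3 -m pendant '[[[0,0,0,0],[0,0,0,0],[0,0,0,0],[0,0,-0.2,0],[0,0,-0.3,0],[0,0,-0.4,0],[0,0,-0.5,0],[0,0,-0.5,0],[0,0,-0.4,0],[0,0,-0.2,0]]]';  python3 -c "
from h import *
st();tilt()
crop('scene','s13',200,130,360,250,5)
crop('top','t13',340,150,560,380,2.5)"
```

```text
time: 25.9
tool_pos: [445.9, -197.0, 10.4]
tcp_rot: [174.9, 2.3, -100.4]
ft_force: [-0.2, -0.0, 0.1]
finger_gap: 26.6
time: 26.73
tool_pos: [449.4, -199.6, 64.5]
tcp_rot: [174.8, 2.3, -100.4]
ft_force: [0.6, 0.2, -2.0]
finger_gap: 26.6
{'time': 26.73, 'joint_pos': [-30.23, 4.88, 106.41, 0.44, 74.35, 69.93], 'tool_pos': [449.44, -199.56, 64.52], 'tcp_rot': [174.84, 2.32, -100.41], 'ft_force': [0.6, 0.19, -1.97], 'finger_gap': 26.58}
tilt xy [-4.65  3.2 ] pos [ 449.4 -199.6   64.5] yaw -100.4 t 26.7333
```

View pics/s13.png

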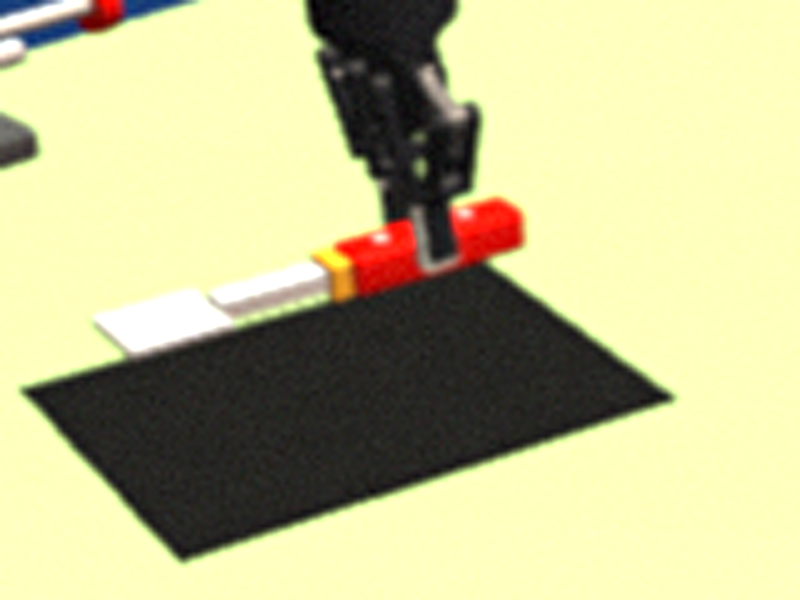

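View pics/t13.png

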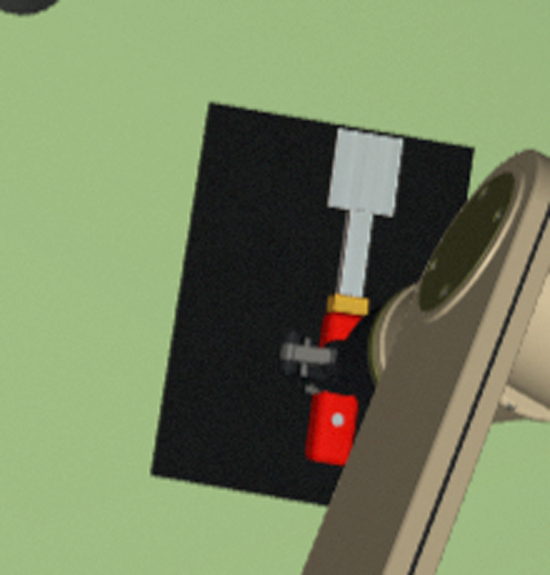

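```bash
 python3 -c "
from h import *
plan(509,-45,75,-16,28)"
```

```text
[-0.29, -0.05, -0.02, -0.66]
[-0.29, -0.07, -0.02, -0.66]
[-0.28, -0.08, -0.02, -0.66]
[-0.28, -0.1, -0.02, -0.66]
[-0.27, -0.11, -0.02, -0.66]
[-0.27, -0.13, -0.02, -0.66]
[-0.26, -0.14, -0.02, -0.66]
[-0.25, -0.16, -0.02, -0.66]
[-0.24, -0.17, -0.02, -0.66]
[-0.23, -0.18, -0.02, -0.66]
[-0.22, -0.19, -0.02, -0.66]
[-0.21, -0.2, -0.02, -0.66]
[-0.2, -0.22, -0.02, -0.66]
[-0.19, -0.23, -0.02, -0.66]
[-0.18, -0.24, -0.02, -0.66]
[-0.17, -0.24, -0.02, -0.66]
[-0.15, -0.25, -0.02, -0.66]
[-0.14, -0.26, -0.02, -0.66]
[-0.13, -0.27, -0.02, -0.66]
[-0.11, -0.27, -0.02, -0.66]
[-0.1, -0.28, -0.02, -0.66]
[-0.08, -0.28, -0.02, -0.66]
[-0.07, -0.29, -0.02, -0.66]
[-0.05, -0.29, -0.02, -0.66]
[-0.04, -0.29, -0.02, -0.66]
[-0.02, -0.3, -0.02, -0.66]
[-0.01, -0.3, -0.02, -0.66]
[0.01, -0.3, -0.02, -0.66]
delta [ 59.2 154.7  10.7] 84.40689272733425
```

```bash
python3 -m pendant '[[[-0.29,-0.05,-0.05,-0.4],[-0.29,-0.07,-0.05,-0.66],[-0.28,-0.08,-0.05,-0.66],[-0.28,-0.1,-0.05,-0.66],[-0.27,-0.11,-0.05,-0.66],[-0.27,-0.13,-0.05,-0.66],[-0.26,-0.14,-0.05,-0.66],[-0.25,-0.16,-0.05,-0.66],[-0.24,-0.17,-0.05,-0.66],[-0.23,-0.18,-0.05,-0.66]]]' >/dev/null; python3 -c "
from h import *
tilt(); plan(509,-45,75,-16,18)"
```

```text
tilt xy [-5.06  3.45] pos [ 469.5 -138.5   71.2] yaw -69.3 t 27.6667
[-0.2, -0.19, -0.01, -0.65]
[-0.19, -0.2, -0.01, -0.65]
[-0.18, -0.21, -0.01, -0.65]
[-0.17, -0.22, -0.01, -0.65]
[-0.16, -0.23, -0.01, -0.65]
[-0.15, -0.24, -0.01, -0.65]
[-0.14, -0.25, -0.01, -0.65]
[-0.12, -0.25, -0.01, -0.65]
[-0.11, -0.26, -0.01, -0.65]
[-0.1, -0.27, -0.01, -0.65]
[-0.08, -0.27, -0.01, -0.65]
[-0.07, -0.27, -0.01, -0.65]
[-0.05, -0.28, -0.01, -0.65]
[-0.04, -0.28, -0.01, -0.65]
[-0.02, -0.28, -0.01, -0.65]
[-0.01, -0.28, -0.01, -0.65]
[0.0, -0.28, -0.01, -0.65]
[0.02, -0.28, -0.01, -0.65]
delta [39.5 93.5  3.8] 53.280283610359504
```

```bash
python3 -m pendant '[[[-0.2,-0.19,-0.03,-0.65],[-0.19,-0.2,-0.03,-0.65],[-0.18,-0.21,-0.03,-0.65],[-0.17,-0.22,-0.03,-0.65],[-0.16,-0.23,-0.03,-0.65],[-0.15,-0.24,-0.03,-0.65],[-0.14,-0.25,-0.03,-0.65],[-0.12,-0.25,-0.03,-0.65],[-0.11,-0.26,-0.03,-0.65],[-0.1,-0.27,-0.03,-0.65]]]' >/dev/null; python3 -c "
from h import *
tilt(); plan(509,-45,75,-16,8)"
```

```text
tilt xy [-5.71  3.73] pos [486.9 -77.6  72.5] yaw -36.7 t 28.5
[-0.01, -0.25, -0.02, -0.56]
[-0.0, -0.25, -0.02, -0.56]
[0.01, -0.25, -0.02, -0.56]
[0.02, -0.25, -0.02, -0.56]
[0.03, -0.24, -0.02, -0.56]
[0.04, -0.24, -0.02, -0.56]
[0.06, -0.24, -0.02, -0.56]
[0.07, -0.24, -0.02, -0.56]
delta [22.1 32.6  2.5] 20.691606553238607
```

```bash
python3 -m pendant '[[[0,-0.25,-0.03,-0.56],[0,-0.25,-0.03,-0.56],[0.01,-0.25,-0.03,-0.56],[0.02,-0.25,-0.03,-0.56],[0.03,-0.24,-0.03,-0.56],[0.04,-0.24,-0.03,-0.56],[0.06,-0.24,-0.03,-0.5],[0.07,-0.15,-0.03,-0.4],[0,0,0,0],[0,0,0,0]]]' >/dev/null; python3 -c "
from h import *
st();tilt(); plan(509,-45,75,-16,5)
crop('scene','s14',240,150,440,300,4)
crop('top','t14',190,150,440,330,3.2)"
```

```text
{'time': 29.33, 'joint_pos': [-11.96, 7.79, 102.66, 2.6, 76.63, 2.15], 'tool_pos': [505.19, -38.18, 71.04], 'tcp_rot': [-177.81, 7.18, -14.72], 'ft_force': [0.09, -0.93, -1.96], 'finger_gap': 26.64}
tilt xy [-6.37  3.93] pos [505.2 -38.2  71. ] yaw -14.7 t 29.3333
[0.05, 0.06, -0.04, 0.06]
[0.05, 0.06, -0.04, 0.06]
[0.05, 0.06, -0.04, 0.06]
[0.05, 0.06, -0.04, 0.06]
[0.06, 0.06, -0.04, 0.06]
delta [ 3.8 -6.8  4. ] -1.2756226504646153
```

View pics/s14.png

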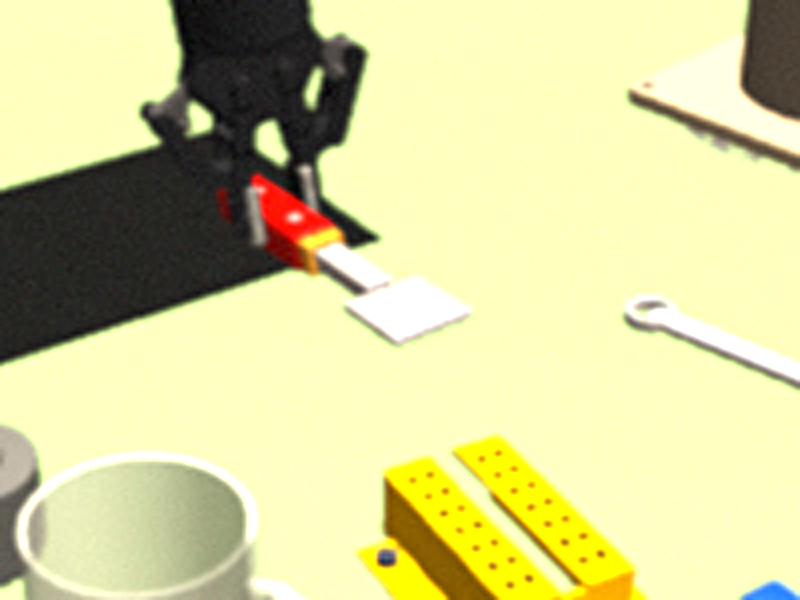

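View pics/t14.png

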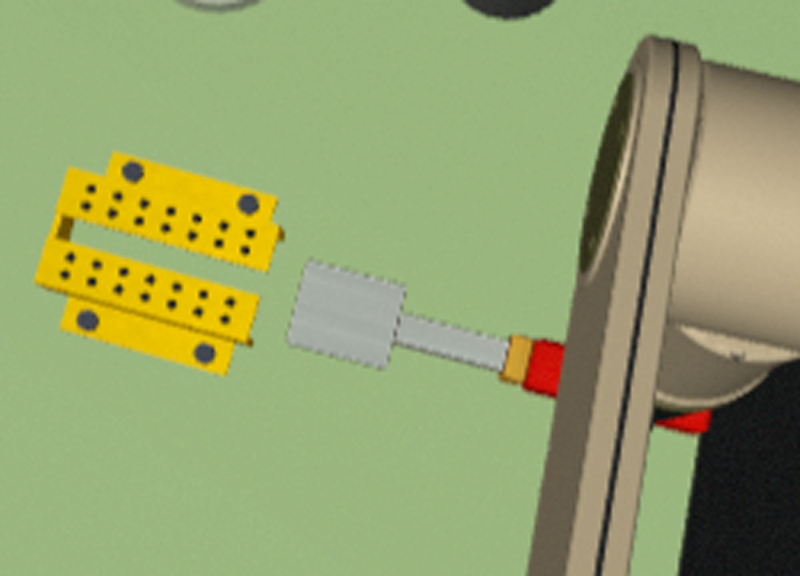

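```bash
cat > fit.py <<'E'
from h import *
from scipy.optimize import least_squares
from scipy.spatial.transform import Rotation as R
def fit(obs,guess):
    def res(q):
        M=R.from_euler('xyz',q[3:],degrees=True).as_matrix(); o=[]
        for n,P,px in obs: o+=list(proj(n,M@np.array(P,float)+q[:3])-px)
        return o
    s=least_squares(res,guess,loss='soft_l1'); q=s.x; M=R.from_euler('xyz',q[3:],degrees=True).as_matrix()
    print('pose',np.round(q,1),'res',np.round(s.fun,1))
    gm=np.array([564.4,147,0]); a=np.radians(74); G=np.array([[np.cos(a),np.sin(a),0],[-np.sin(a),np.cos(a),0],[0,0,1]])
    for nm,P in dict(edge=(115,0,12),edgeL=(115,23,12),edgeR=(115,-23,12),butt=(-115,0,12),buttbot=(-115,0,0),origin=(0,0,0),hb=(-12,0,0)).items():
        w=M@np.array(P,float)+q[:3]; print(nm,'world',np.round(w,1),'guard',np.round(G@(w-gm),1))
    print('heading',np.degrees(np.arctan2(M[1,0],M[0,0])))
E
python3 - <<'E'
from fit import *
T=lambda x,y:np.array([190+(x+.5)/3.2-.5,150+(y+.5)/3.2-.5])
S=lambda x,y:np.array([240+(x+.5)/4-.5,150+(y+.5)/4-.5])
o=[("top",(115,-23,14.5),T(308,261)),("top",(115,23,14.5),T(288,343)),("top",(60,-23,14.5),T(405,286)),("top",(60,23,14.5),T(385,367)),
("scene",(115,23,14.5),S(470,310)),("scene",(115,-23,14.5),S(398,343)),("scene",(60,23,14.5),S(419,277)),("scene",(60,-23,14.5),S(347,308)),("scene",(-35,0,24),S(294,217)),("scene",(-85,0,24),S(259,183))]
fit(o,[520,20,50,0,0,74])
g=[T(*p) for p in [(69,168),(36,284),(249,345),(276,236)]]
for p in g: print(ray("top",*p,40))
E
```

```text
pose [518.   18.6  70.1   7.7  -5.8  74.8] res [-0.7  0.  -1.5  0.1  0.1  0.9 -0.3  1.3 -0.1  0.4 -1.5  0.5 -0.8 -0.8
 -1.5 -0.7  0.2 -0.5 -0.6  1. ]
edge world [549.3 127.3  93.6] guard [-23.1   9.1  93.6]
edgeL world [527.2 133.   96.7] guard [-23.7  31.9  96.7]
edgeR world [571.4 121.7  90.6] guard [-22.4 -13.7  90.6]
butt world [489.2 -93.4  70.2] guard [-251.8    6.    70.2]
buttbot world [488.  -91.8  58.4] guard [-250.6    7.6   58.4]
origin world [518.   18.6  70.1] guard [-136.3    9.2   70.1]
hb world [514.9   7.   68.9] guard [-148.2    9.    68.9]
heading 74.77891110868401
[631.00504154 257.33783676  40.        ]
[565.49674776 274.64018403  40.        ]
[531.08720801 155.57337248  40.        ]
[592.19380511 140.86277477  40.        ]
```

```bash
python3 -m pendant '[[[0.1,0.1,0.15,0],[0.1,0.1,0.25,0],[0.1,0.1,0.25,0],[0.1,0.1,0.25,0],[0.1,0.1,0.25,0],[0.1,0,0.25,0],[0.1,0,0.25,0],[0.1,0,0.25,0],[0,0,0.15,0],[0,0,0,0]]]'; python3 -c "
from h import *
tilt()
crop('scene','s15',240,150,440,300,4)"
```

```text
time: 30.27
tool_pos: [512.8, -51.5, 21.9]
tcp_rot: [-177.8, 7.3, -15.0]
ft_force: [-0.2, -0.0, -2.4]
finger_gap: 26.7
tilt xy [-6.48  3.96] pos [512.8 -51.5  21.9] yaw -15.0 t 30.2667
```

View pics/s15.png

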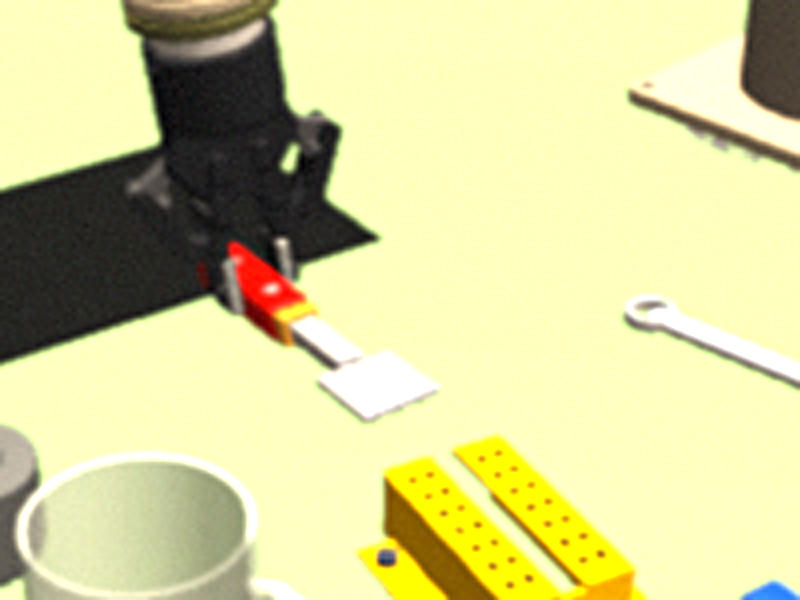

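```bash
python3 -m pendant '[[[0,-0.1,0,0],[0,-0.1,0,0],[0,-0.1,0.05,0],[0,-0.1,0.1,0],[0,-0.1,0.1,0],[0,0,0.1,0],[0,0,0.1,0],[0,0,0.05,0],[0,0,0,0],[0,0,0,0]]]' -1 25; python3 -m pendant '[[[0,0,0.05,0],[0,0,0.05,0],[0,0,0.05,0],[0,0,0.05,0],[0,0,0.05,0],[0,0,0,0],[0,0,0,0],[0,0,0,0],[0,0,0,0],[0,0,0,0]]]' -1 25; python3 -c "
from h import *
tilt()
crop('scene','s16',240,150,440,300,4)"
```

```text
time: 31.15
tool_pos: [516.6, -39.8, 14.5]
tcp_rot: [-177.8, 7.1, -14.9]
ft_force: [-1.3, 0.6, 0.8]
finger_gap: 26.5
time: 31.98
tool_pos: [517.5, -39.9, 13.3]
tcp_rot: [-177.8, 6.9, -15.0]
ft_force: [-1.3, -0.4, 1.9]
finger_gap: 27.0
tilt xy [-6.12  3.9 ] pos [517.5 -39.9  13.3] yaw -15.0 t 31.9833
```

View pics/s16.png

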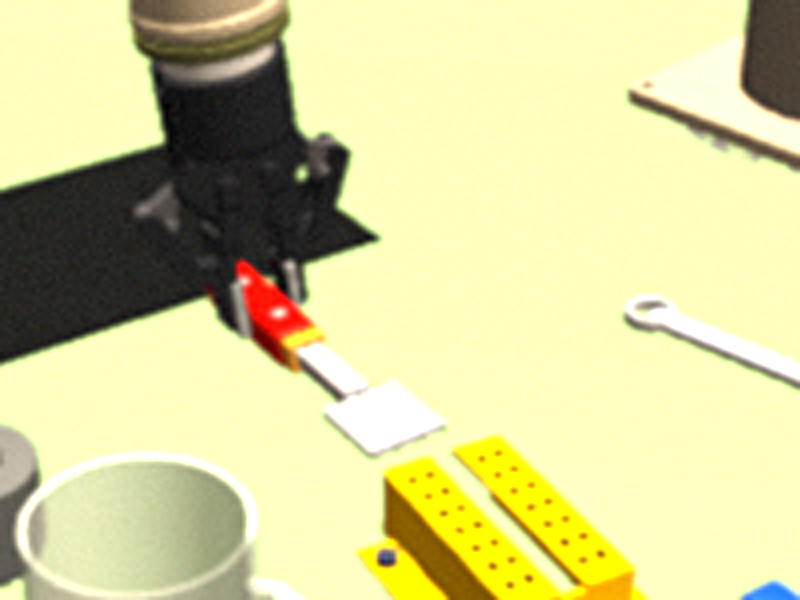

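```bash
python3 -m pendant '[[[0,0,0.12,0],[0,0,0.12,0],[0,0,0.12,0],[0,0,0.12,0],[0,0,0.12,0],[0,0,0.12,0],[0,0,0,0],[0,0,0,0],[0,0,0,0],[0,0,0,0]]]' -1 20; python3 -c "
from h import *
tilt()
crop('scene','s17',240,150,440,300,4)"
```

```text
time: 32.87
tool_pos: [519.3, -38.3, 8.5]
tcp_rot: [-177.7, 6.8, -14.9]
ft_force: [0.3, 0.1, 0.4]
finger_gap: 26.7
tilt xy [-5.92  3.94] pos [519.3 -38.3   8.5] yaw -14.9 t 32.8667
```

View pics/s17.png

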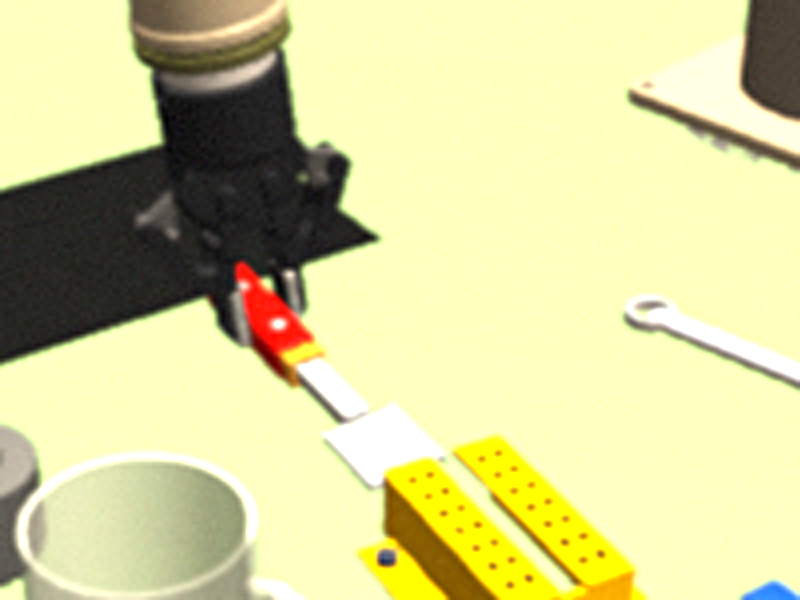

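```bash
python3 -m pendant '[[[0,0,0,0],[0,0,0,0],[0,0,0,0],[0,0,0,0],[0,0,0,0],[0,0,0,0],[0,0,0,0],[0,0,0,0],[0,0,0,0],[0,0,0,0]]]' -0.05 30; python3 -c "
from h import *
tilt()
crop('scene','s18',240,150,440,300,4)
crop('top','t18',190,150,440,330,3.2)"
```

```text
time: 33.75
tool_pos: [518.8, -38.1, 7.4]
tcp_rot: [-177.7, 6.8, -14.9]
ft_force: [-0.1, -0.3, 0.8]
finger_gap: 40.6
tilt xy [-5.99  3.97] pos [518.8 -38.1   7.4] yaw -14.9 t 33.75
```

View pics/s18.png

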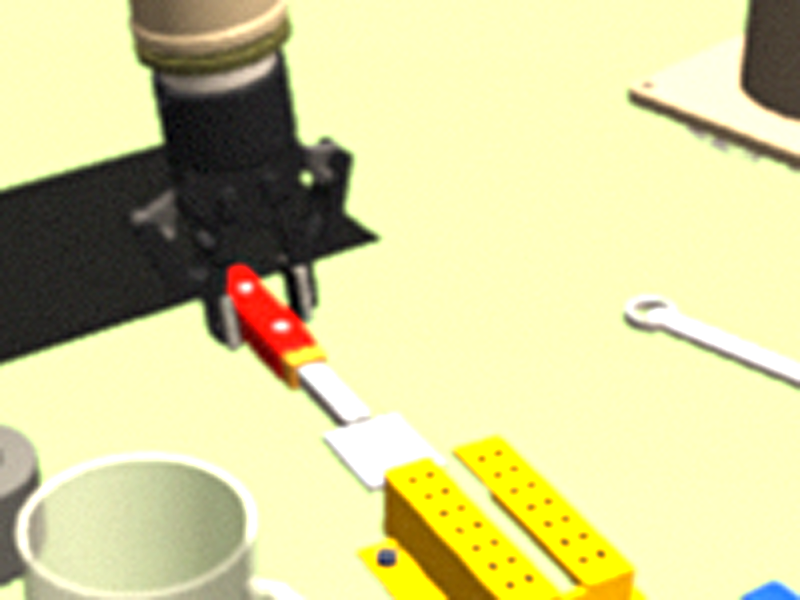

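View pics/t18.png

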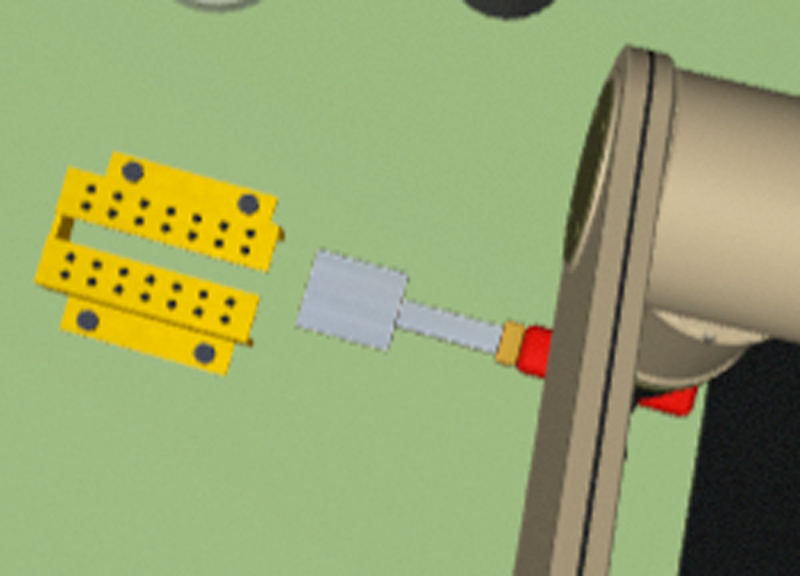

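```bash
python3 - <<'E'
from h import *
T=lambda x,y,z:ray("top",190+(x+.5)/3.2-.5,150+(y+.5)/3.2-.5,z)
gm=np.array([564.4,147,0]); a=np.radians(74); G=np.array([[np.cos(a),np.sin(a),0],[-np.sin(a),np.cos(a),0],[0,0,1]])
e=(T(319,249,14.5)+T(296,326,14.5))/2; r=(T(409,273,14.5)+T(388,351,14.5))/2; c=(T(526,325,24)+T(516,375,24))/2
b=(T(697,387,24)+T(685,416,24))/2
for w in (e,r,c): print(w,G@(w-gm))
for d in (e-r,e-c): print(np.degrees(np.arctan2(d[1],d[0])))
m=[T(276,236,40),T(250,345,40),T(284,233,30),T(253,345,30)]
for w in m: print('g',G@(w-gm))
tilt()
print('tcp',G@(sense()["tool_pos"]-gm))
E
```

```text
[565.92945328 124.44176402  14.5       ] [-21.26279372  -7.68809737  14.5       ]
[551.73861882  72.44929373  14.5       ] [-75.15268797  -8.3780588   14.5       ]
[529.10974257   3.31332312  24.        ] [-147.84781195   -5.68224297   24.        ]
74.73352747381004
73.0921723955065
g [  1.76153141 -28.40876877  40.        ]
g [-1.47589631 34.23349453 40.        ]
g [ -1.07852406 -32.38854417  30.        ]
g [-2.09814842 33.27317437 30.        ]
tilt xy [-5.98  3.97] pos [518.8 -38.1   7.4] yaw -14.9 t 33.85
tcp [-190.53994075   -7.21548599    7.40949287]
```

```bash
python3 -m pendant '[[[0,0,0,0],[0,0,0,0],[0,0,0,0],[0,0,0,0],[0,0,0,0],[0,0,0,0],[0,0,-0.1,0],[0,0,-0.1,0],[0,0,0,0],[0,0,0,0]]]' -1 40; python3 -m pendant '[[[-0.1,0,0,0],[-0.1,0,0,0],[-0.1,0,0,0],[0,0,0,0],[0,0,0,0],[0,0,0,0],[0,0,0,0],[0,0,0,0],[0,0,0,0],[0,0,0,0]]]'; python3 -c "
from h import *
tilt()
crop('scene','s19',240,150,440,300,4)
crop('top','t19',190,150,440,330,3.2)"
```

```text
time: 34.68
tool_pos: [518.7, -38.4, 11.4]
tcp_rot: [-177.7, 6.9, -14.9]
ft_force: [-0.2, 0.2, -0.3]
finger_gap: 27.9
time: 35.52
tool_pos: [511.9, -36.6, 11.8]
tcp_rot: [-177.7, 6.9, -14.9]
ft_force: [-0.3, 0.4, -1.2]
finger_gap: 28.3
tilt xy [-6.08  3.98] pos [511.9 -36.6  11.8] yaw -14.9 t 35.5167
```

View pics/s19.png

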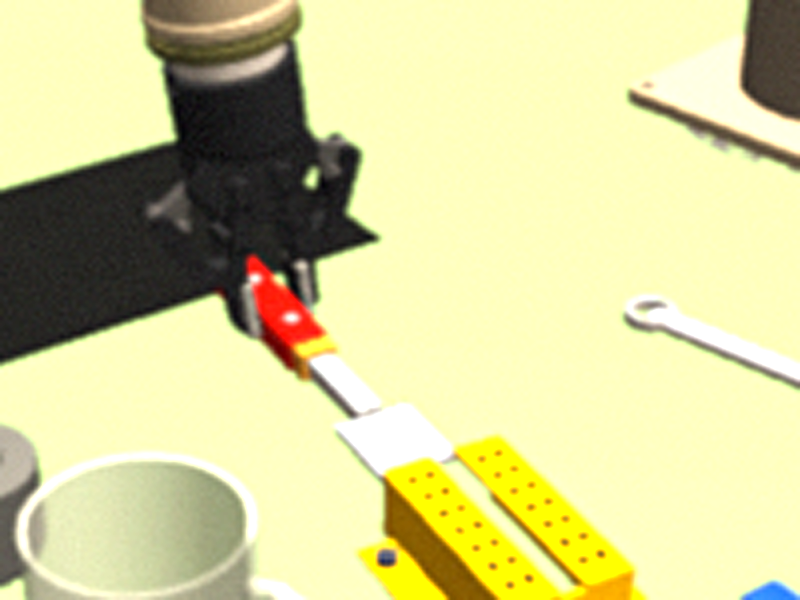

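View pics/t19.png

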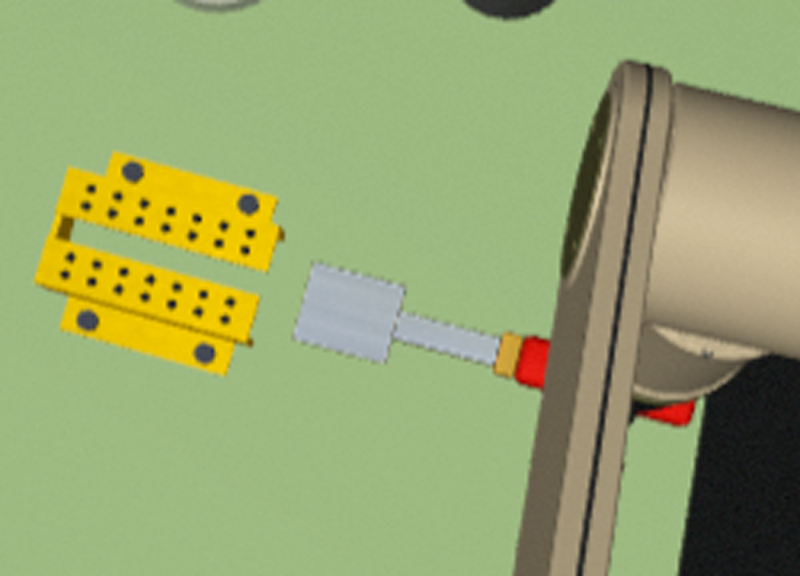

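```bash
python3 - <<'E'
from fit import *
T=lambda x,y:np.array([190+(x+.5)/3.2-.5,150+(y+.5)/3.2-.5])
S=lambda x,y:np.array([240+(x+.5)/4-.5,150+(y+.5)/4-.5])
o=[("top",(115,-23,14.5),T(313,263)),("top",(115,23,14.5),T(294,339)),("top",(60,-23,14.5),T(405,286)),("top",(60,23,14.5),T(386,362)),
("scene",(115,23,14.5),S(455,452)),("scene",(115,-23,14.5),S(386,475)),("scene",(60,23,14.5),S(407,404)),("scene",(60,-23,14.5),S(337,426)),("scene",(-35,0,24),S(291,318)),("scene",(-85,0,24),S(257,277))]
fit(o,[520,20,10,0,0,74])
print(sense()["tool_pos"])
E
```

```text
pose [ 5.271e+02  1.690e+01  1.600e+00 -1.100e+00  3.000e-01  7.430e+01] res [-0.2 -0.1 -1.1  0.3  0.1  0.7 -0.8  1.2  0.1  0.4 -1.7  0.3 -0.5 -0.4
 -1.5 -0.7  0.1 -0.2 -0.7  0.4]
edge world [558.  127.7  13. ] guard [-20.3   0.9  13. ]
edgeL world [535.8 133.9  12.6] guard [-20.4  23.9  12.6]
edgeR world [580.1 121.5  13.4] guard [-20.2 -22.1  13.4]
butt world [495.8 -93.7  14.2] guard [-250.3   -0.5   14.2]
buttbot world [496.1 -93.8   2.2] guard [-250.3   -0.7    2.2]
origin world [527.1  16.9   1.6] guard [-135.3   -0.     1.6]
hb world [523.9   5.3   1.7] guard [-1.473e+02 -1.000e-01  1.700e+00]
heading 74.33362974340778
[511.82388535 -36.62576115  11.76741794]
```

```bash
python3 -m pendant '[[[0.01,-0.3,0.01,0],[0.01,-0.35,0.01,0],[0.01,-0.35,0.01,0],[0.01,-0.35,0.01,0],[0.01,-0.35,0.01,0],[0.01,-0.35,0.01,0],[0.01,-0.3,0.01,0],[0.01,-0.2,0.01,0],[0,0,0,0],[0,0,0,0]]]'; python3 -c "
from h import *
tilt()
gm=np.array([564.4,147,0]); a=np.radians(74); G=np.array([[np.cos(a),np.sin(a),0],[-np.sin(a),np.cos(a),0],[0,0,1]])
print('tcp',G@(sense()['tool_pos']-gm))
crop('scene','s20',240,150,440,300,4)
crop('top','t20',190,150,440,330,3.2)"
```

```text
time: 36.45
tool_pos: [528.4, 19.2, 12.0]
tcp_rot: [-177.7, 6.9, -14.8]
ft_force: [1.1, 0.4, -2.3]
finger_gap: 27.6
tilt xy [-6.08  3.99] pos [528.4  19.2  12. ] yaw -14.8 t 36.45
tcp [-132.76583319   -0.59262524   11.99085742]
```

View pics/s20.png

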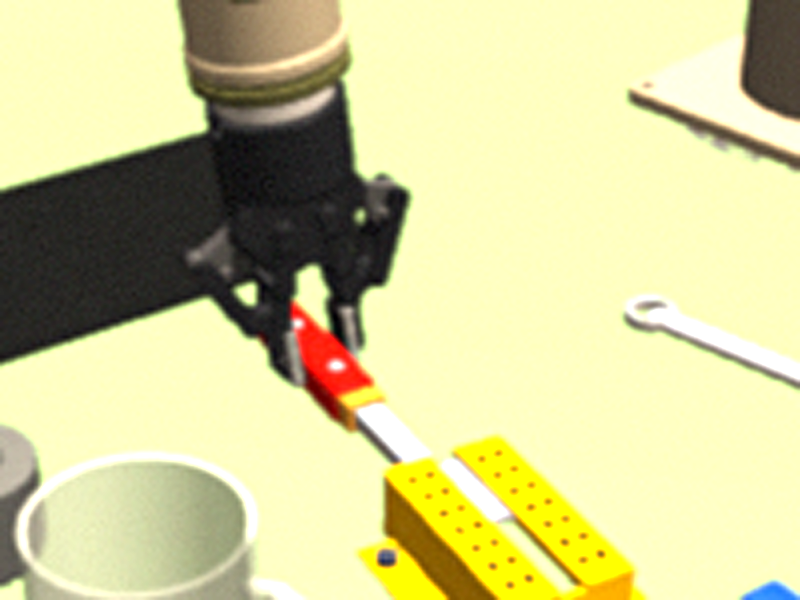

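View pics/t20.png

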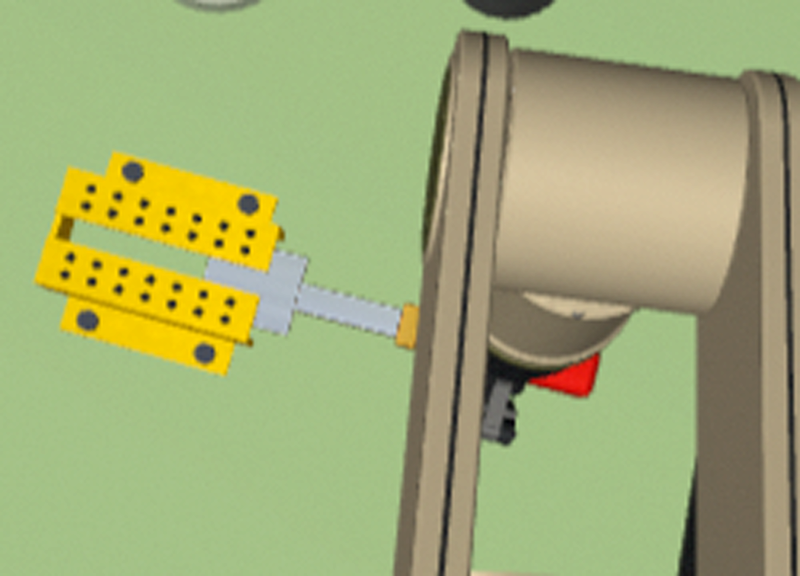

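```bash
python3 -m pendant '[[[0.01,-0.35,0.015,0],[0.01,-0.4,0.015,0],[0.01,-0.4,0.015,0],[0.01,-0.4,0.015,0],[0.01,-0.4,0.015,0],[0.01,-0.4,0.015,0],[0.01,-0.35,0.015,0],[0.01,-0.3,0.015,0],[0.01,-0.2,0.01,0],[0,0,0,0]]]'; python3 -c "
from h import *
tilt()
gm=np.array([564.4,147,0]); a=np.radians(74); G=np.array([[np.cos(a),np.sin(a),0],[-np.sin(a),np.cos(a),0],[0,0,1]])
print('tcp',G@(sense()['tool_pos']-gm))
crop('scene','s21',240,150,440,300,4)
crop('top','t21',190,180,350,290,5)"
```

```text
time: 37.38
tool_pos: [548.4, 87.0, 11.7]
tcp_rot: [-177.7, 6.9, -14.9]
ft_force: [0.2, -0.1, -2.1]
finger_gap: 27.8
tilt xy [-6.08  4.02] pos [548.4  87.   11.7] yaw -14.9 t 37.3833
tcp [-62.06075445  -1.1421534   11.70501224]
```

View pics/s21.png

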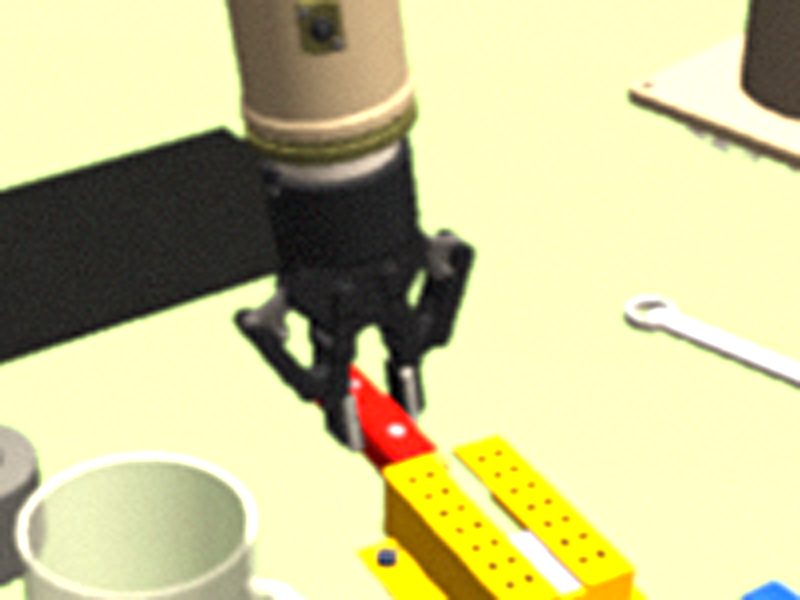

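View pics/t21.png

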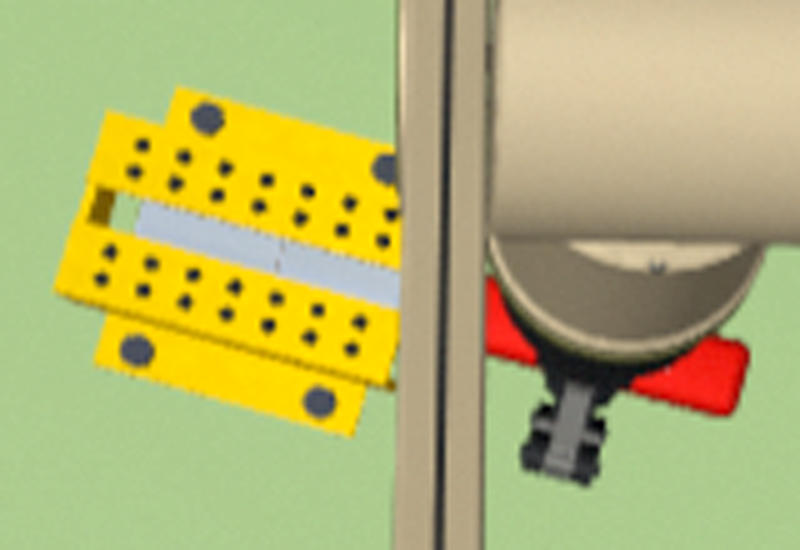

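```bash
python3 -c "
from h import *
gm=np.array([564.4,147,0]); a=np.radians(74); G=np.array([[np.cos(a),np.sin(a),0],[-np.sin(a),np.cos(a),0],[0,0,1]])
f=lambda p,z: ray('top',190+(p[0]+.5)/5-.5,180+(p[1]+.5)/5-.5,z)
print(G@(f((138,217),15)-gm), 'wall top', G@(f((103,190),36)-gm),G@(f((92,224),36)-gm), 'wallbottom', G@(f((116,194),0)-gm),G@(f((108,228),0)-gm))"
```

```text
[108.09649407  -2.4606849   15.        ] wall top [118.85410975  -6.64909711  36.        ] [119.05227847   6.23587363  36.        ] wallbottom [121.48979675  -9.73676382   0.        ] [120.62859468   3.28575154   0.        ]
```

```bash
python3 -m pendant '[[[0,-0.1,0.01,0],[0,-0.1,0.01,0],[0,-0.1,0.01,0],[0,-0.08,0.01,0],[0,0,0.06,0],[0,0,0.06,0],[0,0,0.04,0],[0,0,0,0],[0,0,0,0],[0,0,0,0]]]'; python3 -c "
from h import *
tilt()
gm=np.array([564.4,147,0]); a=np.radians(74); G=np.array([[np.cos(a),np.sin(a),0],[-np.sin(a),np.cos(a),0],[0,0,1]])
print('tcp',G@(sense()['tool_pos']-gm))
crop('top','t22',190,180,350,290,5)"
```

```text
time: 38.32
tool_pos: [549.9, 93.0, 8.1]
tcp_rot: [-177.7, 6.9, -15.0]
ft_force: [-1.0, 1.2, -1.1]
finger_gap: 27.9
tilt xy [-6.08  4.  ] pos [549.9  93.    8.1] yaw -15.0 t 38.3167
tcp [-55.92042345  -0.92637793   8.05187907]
```

View pics/t22.png

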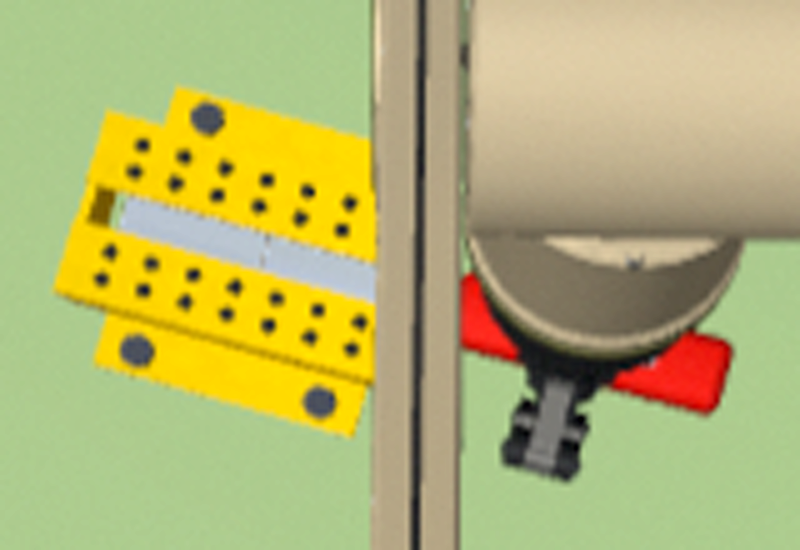

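```bash
python3 -m pendant '[[[0,0,0.02,0],[0,0,0,0],[0,0,0,0],[0,0,0,0],[0,0,0,0],[0,0,0,0],[0,0,0,0],[0,0,0,0],[0,0,0,0],[0,0,0,0]]]' 0.15; python3 -m pendant '[[[0,0,-0.1,0],[-0.02,0,-0.2,0],[-0.03,0,-0.3,0],[-0.04,0,-0.4,0],[-0.05,0,-0.5,0],[0,0,-0.6,0],[0,0,-0.8,0],[0,0,-0.8,0],[0,0,-0.8,0],[0,0,-0.8,0]]]'; python3 -m pendant '[[[0,0.4,-0.4,0],[0,0.8,-0.4,0],[0,0.8,-0.4,0],[0,0.8,-0.4,0],[0,0.8,-0.4,0],[0,0.8,-0.4,0],[0,0.8,-0.4,0],[0,0.8,-0.4,0],[0,0.4,0,0],[0,0,0,0]]]'; python3 -c "
from h import *
st()
crop('scene','s23',240,150,440,300,4)
crop('top','t23',190,150,440,330,3.2)"
```

```text
time: 39.2
tool_pos: [550.5, 92.8, 8.0]
tcp_rot: [-177.7, 6.8, -15.0]
ft_force: [0.1, -0.2, -0.5]
finger_gap: 49.1
time: 40.03
tool_pos: [557.5, 85.7, 121.5]
tcp_rot: [-177.8, 7.0, -15.0]
ft_force: [-0.1, 0.4, -0.5]
finger_gap: 49.1
time: 40.87
tool_pos: [532.2, -52.2, 196.8]
tcp_rot: [-177.7, 6.1, -14.9]
ft_force: [-0.6, -1.0, -0.1]
finger_gap: 49.0
{'time': 40.87, 'joint_pos': [-12.84, 4.07, 92.76, 2.55, 89.13, 2.06], 'tool_pos': [532.19, -52.17, 196.77], 'tcp_rot': [-177.68, 6.05, -14.95], 'ft_force': [-0.64, -1.02, -0.12], 'finger_gap': 49.01}
```

View pics/s23.png

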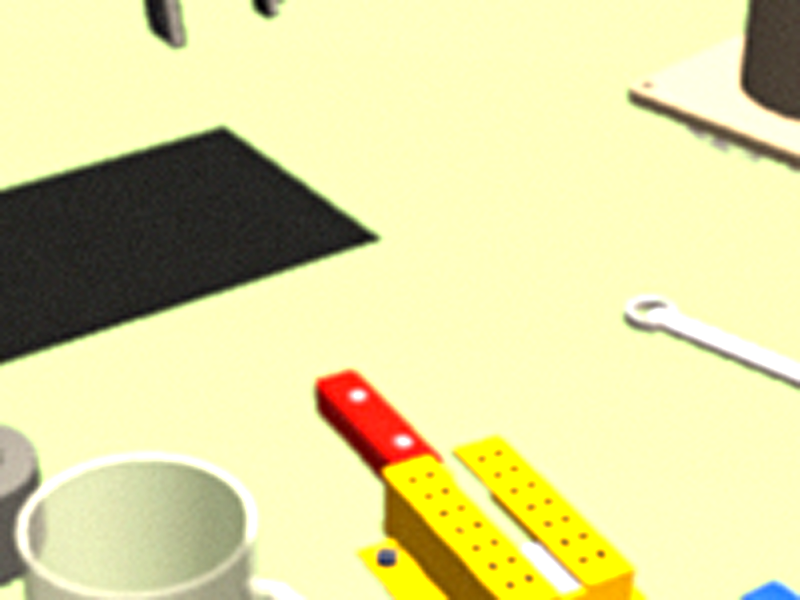

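View pics/t23.png

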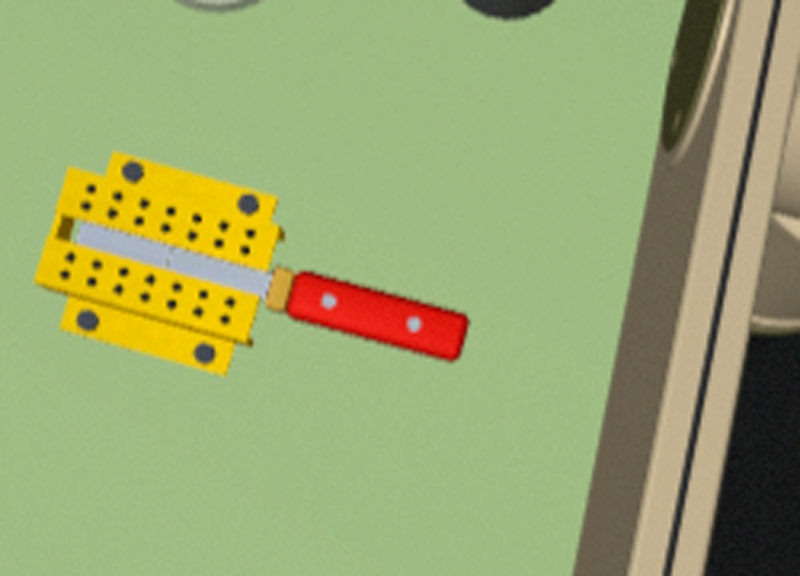

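```bash
python3 -c "
from h import *
gm=np.array([564.4,147,0]); a=np.radians(74); G=np.array([[np.cos(a),np.sin(a),0],[-np.sin(a),np.cos(a),0],[0,0,1]])
f=lambda x,y,z: G@(ray('top',190+(x+.5)/3.2-.5,150+(y+.5)/3.2-.5,z)-gm)
print('edge',f(77,232,14.5),'butt top',(f(469,317,24)+f(457,361,24))/2,'rivets',f(328,301,24),f(414,324,24),'bladeback',f(169,256,14.5))
print('jug',ray('top',258,128,0))
im=snapshot('top')[:,:,::-1]; cv2.imwrite('pics/end.png',im)"
```

```text
edge [114.79449746  -2.25109487  14.5       ] butt top [-114.6651085    -2.72417171   24.        ] rivets [-35.31661029  -2.58945164  24.        ] [-85.71651402  -3.32389329  24.        ] bladeback [60.08410697 -3.38265294 14.5       ]
jug [779.85307419 178.4083318    0.        ]
```

View pics/end.png

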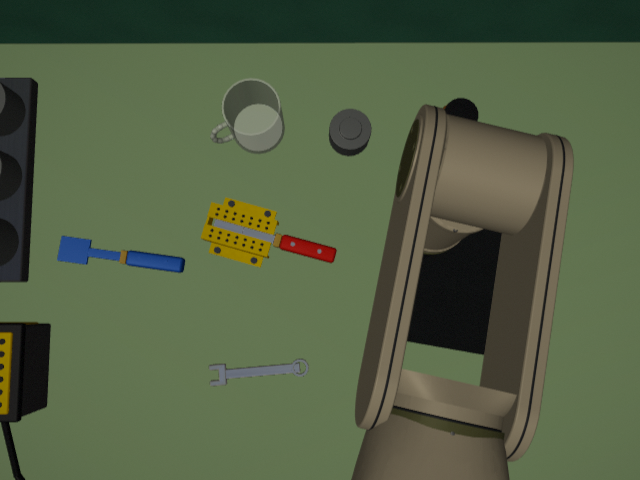

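```bash
python3 -c "
from bench import *
print(hand_in())"
```

```text
the job is handed in; nothing more can be done
None
```

The scraper is back in the guard blade first, with its handle sticking out. I let go, moved the arm clear and handed the job in at about 41 s of the 69 s allowed. The hand-in reports no verdict.

- **How it went:** I drew the scraper out by its shank and laid it on the mat. I let go there and took a new grip on the handle. I then turned it round and slid it into the guard.
- **Last check (top camera):** These are in the guard's frame.

| | Measured | Required |
|---|---|---|
| Blade edge, distance in from the mouth | about 115 mm (wall at 120 mm) | over 105 mm |
| Blade edge, off the centre line | about 2 mm | under 30 mm |
| Handle end, before the mouth | about 115 mm | over 80 mm |
| Direction against the guard's | within about 1° | within 11.5° (0.2 rad) |

- **Scraper at rest:** It looks flat on the bench and level in both views.
- **Bystanders:** The jug, roller and wrench look unmoved in the last picture. The arm partly covers the jar, but its cap is where it was.
- **What went wrong:** The tool built up about 7° of tilt while moving. Because of that the scraper arrived at the guard pitched blade up by about 6° and rolled by about 8°. I set it down on the bench in front of the mouth, opened the jaws so it settled flat, and gripped it again before sliding it in. I never straightened the tool itself; the two-camera fit then showed the scraper level and centred.
- **Measurements that disagreed:** The camera fits had errors of up to about 1.5 pixels. The sideways offset measured about 1 mm left of centre before insertion and 2–3 mm right of it afterwards.

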